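# Nest the shelf runners and shut the sprung gate

### The arm

A 6-joint arm with a two-finger parallel gripper is mounted at the origin on the work surface. World frame = base frame: x ahead of the robot, y to its left, z up, the work surface at z = 0. Lengths are in mm, angles in rad, forces in N, time in s.
With the tool pointing down it reaches from about 350 to 975 mm from the base axis. Payload 7.1 kg.
Tool frame: the origin (TCP) lies on the centre line of the jaws, within the pads' length; the fingertips stand bot.tcp_to_tips ahead of it and the grasp point (between the pads) lies 3 mm ahead of it (bot.tcp_to_tips is the distance from the TCP to the fingertips, in mm); z points along the fingers, x is the direction in which the jaws open and shut, and the axes are right-handed (so a half turn about z gives the same grasp; the last joint's range is limited). The gripper opens to 88 mm and grips with 3 to 60 N. Pads are 20 mm wide; open, the fingers measure 115 mm over their backs; the gripper's body (75 mm by 178 mm) begins 61 mm behind the grasp point.
Start: joints at [1.318, 0.423, 1.63, -0, 1.089, -0.019], TCP at [144.766, 607.987, 244.675] pointing down, gripper open.
Joint ranges: [-3, 3], [-0.9, 2.11], [0.09, 2.58], [-1.31, 4.45], [0.11, 2.69], [-2.54, 2.54]. Speed limits (rad/s): [2.39, 2.39, 3.01, 3.14, 3.14, 3.14].

### API

Orientations are given as a rotation vector (axis times angle).
In Python, from workcell import bot gives the robot as it stands. The module is installed in compiled form; this text tells all that it offers.
- The arm moves only by the tool drive_tool, never from a script. Its argument "moves" is one flat list of numbers, 6 for each row, row after row: the shift along the tool's x, y, z in cm, then the turn, a rotation vector about the tool's x, y, z in rad. A call has 1 to 8 rows; each row shifts and turns the commanded pose from where the row before left it, along the tool's axes as they then stand; what a row does not reach is not made up. A row lasts 1/12 s, in which the tool goes at most 41.7 mm and 7.16 degrees, less where a joint would pass 70% of its speed; a pose out of reach is approached as far as the arm can. A call with a gripper value outside its range is refused whole. "claw" is the finger opening in cm, from 0 to 8.78, set as the call begins (left out, the last holds). The fingers move at their own pace and stop on an object; the grip force is fixed at half the most. Time passes only in rows, so rows that do not move let the fingers close. It gives the time, the measured TCP pose, the force and the opening at its end, in the units of the state.
- bot.read_state(): the state, without advancing time (a new reading comes with each control period).
- bot.get_image(name): name is "side" or "top"; returns a dict with "pixels" (384x512x3 uint8, red, green, blue), "range_z" (384x512 float32, mm along the optical axis (not along the pixel's ray), 0 where there is no reading), "fx", "fy", "cx", "cy" (pixels), "R" (3x3) and "t" (3): a world point X has camera coordinates R X + t. Camera axes: x right, y down, z forward; pixel columns grow to the right and rows downward; lengths in mm; the calibration is good to about 2 mm. A picture is of the moment at which its call begins.
- bot.sign_off(): hands the job in, once; it reports no verdict.
The state is a dict: "time_s": time; "qpos": joint angles; "qd": joint speeds; "joint_torque": joint torques, N m; "ee_pos": TCP position; "ee_rot": TCP orientation; "contact_force": force on the tool from outside, world axes, zero at the start; "wrist_torque": the same for the moment, N m; "grip_width": opening from 0.0 (shut) to 1.0 (fully open).
Only numpy, scipy, OpenCV 4.12 (cv2) and the standard library are available. Lean on these libraries where they do the work, as an engineer would, in place of code of your own. Each camera call takes 0.05 s, during which the arm holds its last target. There are 200 camera calls.

### The job

Pack the loose dark metal angle runners for the autoclave: lay every one of them on the saddle of the steel holder, each nested snugly over the one below with legs and ends lined up between the end plate and the gate. Once all are nested, press the holder's sprung gate down by its black pad until the detent catches and it stays down by itself. Do not knock over the stacked dishes.

Things in the scene. Friction and masses are not known exactly. Their poses are not given: they have to be found in the camera images.
- angle1: one of up to six identical dark anodised angle runners, ridge up like a roof: two legs 36 mm wide, 5 mm thick, at 45 degrees, standing on upright lips (3 mm thick, 6 mm high) along the leg edges. 110 mm long, 55.6 mm over the lips (grip across these, tips just above the surface), 31.5 mm high, 0.12 kg. Origin: middle of the underside; x along the ridge, z up. None if absent.
- angle2: one of up to six identical dark anodised angle runners, ridge up like a roof: two legs 36 mm wide, 5 mm thick, at 45 degrees, standing on upright lips (3 mm thick, 6 mm high) along the leg edges. 110 mm long, 55.6 mm over the lips (grip across these, tips just above the surface), 31.5 mm high, 0.12 kg. Origin: middle of the underside; x along the ridge, z up. None if absent.
- angle3: one of up to six identical dark anodised angle runners, ridge up like a roof: two legs 36 mm wide, 5 mm thick, at 45 degrees, standing on upright lips (3 mm thick, 6 mm high) along the leg edges. 110 mm long, 55.6 mm over the lips (grip across these, tips just above the surface), 31.5 mm high, 0.12 kg. Origin: middle of the underside; x along the ridge, z up. None if absent.
- angle4: one of up to six identical dark anodised angle runners, ridge up like a roof: two legs 36 mm wide, 5 mm thick, at 45 degrees, standing on upright lips (3 mm thick, 6 mm high) along the leg edges. 110 mm long, 55.6 mm over the lips (grip across these, tips just above the surface), 31.5 mm high, 0.12 kg. Origin: middle of the underside; x along the ridge, z up. None if absent.
- angle5: one of up to six identical dark anodised angle runners, ridge up like a roof: two legs 36 mm wide, 5 mm thick, at 45 degrees, standing on upright lips (3 mm thick, 6 mm high) along the leg edges. 110 mm long, 55.6 mm over the lips (grip across these, tips just above the surface), 31.5 mm high, 0.12 kg. Origin: middle of the underside; x along the ridge, z up. None if absent.
- angle6: one of up to six identical dark anodised angle runners, ridge up like a roof: two legs 36 mm wide, 5 mm thick, at 45 degrees, standing on upright lips (3 mm thick, 6 mm high) along the leg edges. 110 mm long, 55.6 mm over the lips (grip across these, tips just above the surface), 31.5 mm high, 0.12 kg. Origin: middle of the underside; x along the ridge, z up. None if absent.
- holder: fixed steel holder: base 190 x 190 x 8 mm with a roof-shaped saddle ridge along its x, 110 mm long, 58.4 mm high, legs at 45 degrees, open below for fingertips. Origin on the table under the ridge's middle, z up. End plate 70 mm high, inner face at x = +62 mm; the gate crosses the -x end, inner face at x = -62 mm. Catch housing 80 mm high at x = -101, y = +54 mm.
- seat (a point): point on the holder where the origin of the first (lowest) nested runner comes to rest: middle of the ridge, 34 mm above the table; it moves with the holder. Each further nested runner rests 7.1 mm higher than the one below.
- gate (a joint): angle (rad) of the sprung gate bar: 0 = open, rising at 40 degrees from the hinge towards the holder's +y (top 185 mm above the table), grows as it is pressed down, 0.70 = shut, bar level. A spring lifts it again (3 N at the pad) unless it has passed the detent at the end of its travel, which takes about 9 N at the pad; then it stays at 0.69 to 0.70.
- gate_pad (a point): middle of the top face of the black pad, 30 mm by 36 mm, at the free end of the gate: the place to press. It moves with the gate; shut it is 74 mm above the table, its face level.
- gate_hinge (a point): a point on the gate's hinge axis, 62 mm above the table, on the holder's -y side; the pad swings about it in a plane across the holder's x, at a radius of 162 mm.
- dishes: bystander: stack of two small closed clear culture dishes, 35 mm across, 27 mm high, standing among the runners; origin at the middle of its underside.
There are look-alikes about, which are no part of the job. Leave any green look-alike of the angle3 alone.

How it is judged:
By the outcome, as a careful person would: the job done as asked, in the order asked, and still so for the second after the job is handed in, with the robot touching nothing.
Of angle1, angle2, angle3, angle4, angle5, angle6 only 4 to 6 are there at a start; the rules pass over those that are not, and their reading is None.
At some moment in a run one of angle1, angle2, angle3, angle4, angle5, angle6 may be knocked a few centimetres aside while the robot is not near it.
It also fails if it takes over 210 s, if anything falls off the work surface, if the arm or the gripper's body presses on something with over 40 N, if the wrist force passes 120 N, or if a joint passes its speed limit or range.

## Working session

There is one attempt and no reset: what is moved stays moved. The work goes in short steps, Python scripts to look and compute and a tool call to move; the robot and the scene stay as the last step left them, time stands still between calls to the robot, and variables do not carry over. Pictures are saved under pics/ and viewed, about 12 in all and at most 16, crops included, and the job is handed in when it is done.

Besides the shell and the picture viewer there is one more tool, called as name(argument=value, ...) on one line, values as JSON. drive_tool: Moves the arm, as the interface text tells. Its arguments: {"type":"object","properties":{"moves":{"type":"array"},"claw":{"type":"number"}},"required":["moves"]}

```bash
mkdir -p pics; cat > h.py <<'E'
import numpy as np, cv2
from workcell import bot
def grab(n):
    im=bot.get_image(n); return im
def save(im,f,crop=None,s=1):
    p=im["pixels"][:,:,::-1]
    if crop: p=p[crop[1]:crop[3],crop[0]:crop[2]]
    cv2.imwrite("pics/"+f,cv2.resize(p,None,fx=s,fy=s,interpolation=cv2.INTER_CUBIC))
def world(im):
    z=im["range_z"]; v,u=np.mgrid[:z.shape[0],:z.shape[1]]
    P=np.stack([(u-im["cx"])/im["fx"]*z,(v-im["cy"])/im["fy"]*z,z],-1)
    W=(P-im["t"])@im["R"]; W[z==0]=np.nan; return W
E
python3 - <<'E'
from h import *
for n in ["top","side"]:
    im=grab(n); save(im,n+"0.png",s=1.5); np.savez(n+"0.npz",**im); print(n,im["fx"],im["R"],im["t"], -im["R"].T@im["t"])
print(bot.read_state(),bot.tcp_to_tips)
E
```

```text
top 394.2987941957782 [[-0.02142015 -0.99976815  0.00219568]
 [-0.99400431  0.02106103 -0.10729334]
 [ 0.10722222 -0.00448075 -0.99422498]] [-100.40350788  540.09480216 1068.39874137] [ 420.14982158 -106.96794877 1120.39774886]
side 354.6926035939247 [[ 0.75078334 -0.66014814 -0.02299595]
 [-0.40063758 -0.42741202 -0.81043723]
 [ 0.52517988  0.61767581 -0.58537397]] [-433.53316727  265.93681642  722.11174128] [  52.7952051  -618.5624764   628.26100742]
{'time_s': 0.1, 'qpos': array([ 1.31799938e+00,  4.23738333e-01,  1.63063623e+00, -4.36586611e-06,
        1.08860827e+00, -1.89976435e-02]), 'qd': array([-0.00061795, -0.00235406, -0.00286671,  0.00037253,  0.00147281,
        0.00017924]), 'joint_torque': array([-6.07954116e-04, -5.45614886e+01, -2.74324447e+01,  6.45731902e-02,
        1.88779196e-02, -2.25562621e-05]), 'ee_pos': array([144.6490349 , 607.52740207, 243.98680182]), 'ee_rot': array([ 2.46471028e+00,  1.94666465e+00, -1.73492966e-03]), 'contact_force': array([0.34115618, 0.42923117, 0.36053612]), 'wrist_torque': array([ 0.00455274,  0.02663246, -0.01821344]), 'grip_width': 1.0019654552659958} 22.0
```

View pics/top0.png

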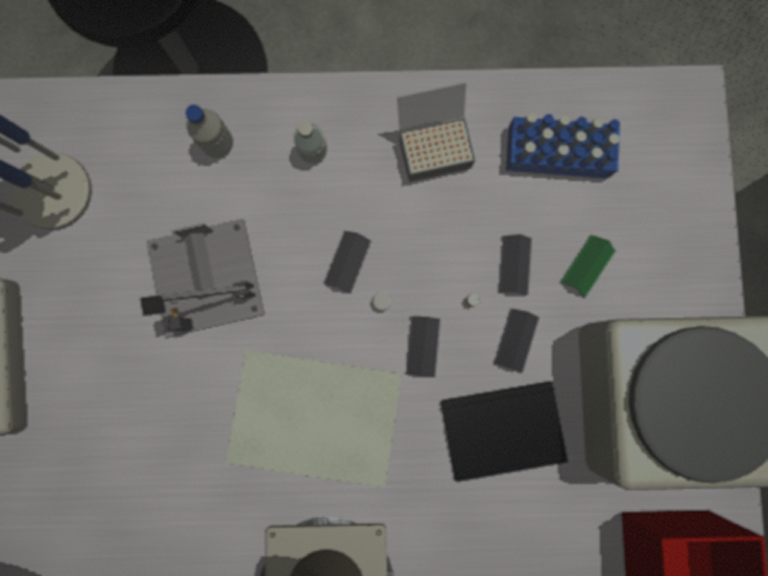

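View pics/side0.png

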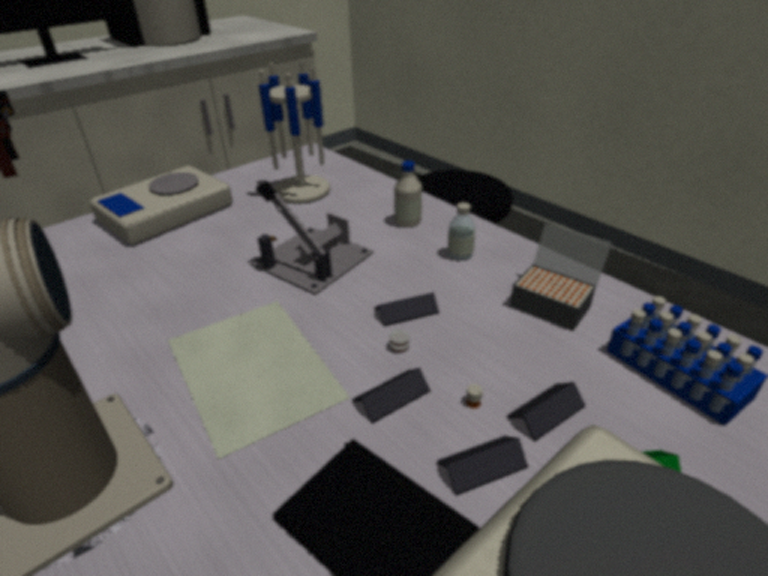

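Top view: four dark runners at about (348,262), (424,346), (515,265), (517,340); green one at (588,266); dishes at (381,302), vial at (472,300); holder at (205,275) with the pad at (152,305) and end plate at (193,233).

```bash
cat >> h.py <<'E'
def blob(W,u,v,r=45,zlo=8,zhi=60):
    """runner near pixel: ridge centre xy from points, direction, ridge height"""
    sub=W[max(v-r,0):v+r,max(u-r,0):u+r]; m=(sub[...,2]>zlo)&(sub[...,2]<zhi)
    n,l=cv2.connectedComponents(m.astype(np.uint8)); k=l[min(r,v),min(r,u)]
    P=sub[(l==k)] if k else sub[m]
    (c,s,a)=cv2.minAreaRect(P[:,:2].astype(np.float32)*1.0)
    b=cv2.boxPoints((c,s,a)); e=[b[1]-b[0],b[2]-b[1]]; d=max(e,key=np.linalg.norm)
    ang=np.degrees(np.arctan2(d[1],d[0]))%180
    t=np.radians(ang); q=(P[:,:2]-np.array(c))@np.array([-np.sin(t),np.cos(t)])
    # ridge: fit z = h-|q-q0|
    from scipy.optimize import least_squares
    f=least_squares(lambda p:p[0]-np.abs(q-p[1])-P[:,2],[33,0],loss='soft_l1').x
    cc=np.array(c)+f[1]*np.array([-np.sin(t),np.cos(t)])
    return dict(c=np.round(cc,1),size=np.round(s,1),ang=round(ang,1),h=round(f[0],1),n=len(P))
E
python3 - <<'E'
from h import *
im=dict(np.load("top0.npz")); W=world(im)
for n,(u,v) in dict(A=(348,262),B=(424,346),C=(515,265),D=(517,340),G=(588,266)).items(): print(n,blob(W,int(u/1.5),int(v/1.5)))
for n,(u,v) in dict(dish=(381,302),vial=(472,300),pad=(152,305)).items():
    print(n,np.round(W[int(v/1.5)-2:int(v/1.5)+3,int(u/1.5)-2:int(u/1.5)+3].reshape(-1,3).mean(0),1))
# holder
sub=W[140:230,85:185]
print(np.round(sub[::4,::4,2]).astype(int))
m=(sub[...,2]>4)&(sub[...,2]<14); P=sub[m][:,:2].astype(np.float32); print(cv2.minAreaRect(P))
p=cv2.resize(im["pixels"][135:235,85:185,::-1],None,fx=6,fy=6,interpolation=cv2.INTER_CUBIC); cv2.imwrite("pics/hold.png",cv2.convertScaleAbs(p,alpha=1.5))
E
```

```text
A {'c': array([591.2, -45.7]), 'size': array([ 54.2, 110.3]), 'ang': np.float32(158.1), 'h': np.float64(31.7), 'n': 644}
B {'c': array([ 428. , -185.4]), 'size': array([ 54.4, 109.5]), 'ang': np.float32(174.4), 'h': np.float64(31.8), 'n': 674}
C {'c': array([ 578.1, -365.7]), 'size': array([ 53.9, 110.2]), 'ang': np.float32(172.6), 'h': np.float64(31.6), 'n': 637}
D {'c': array([ 435.2, -361.7]), 'size': array([ 55., 110.]), 'ang': np.float32(162.1), 'h': np.float64(31.6), 'n': 661}
G {'c': array([ 572.9, -504.4]), 'size': array([ 54.8, 110.8]), 'ang': np.float32(145.1), 'h': np.float64(31.4), 'n': 649}
dish [ 511.1 -108.2   27.2]
vial [ 510.2 -274.9   29. ]
pad [501.6 258.4 177.6]
[[                   1                    0                   -1
                     1                    2                    2
                     0                    1                    0
                    -3                    3                    0
                     2                   -1                    2
                     0                    0                   -2
                   
[... 11564 characters left out ...]
                1                    2                   -2
                    -2                    0                    0
                     2                   -3                   -1
                     1                    0                   -1
                     0                    6                   -1
                    -1                    2                   -1
                     0                    2                    1
                    -4                   -1                    0
                     2]]
((568.9605712890625, 233.86154174804688), (284.0274353027344, 255.7410888671875), 88.83248138427734)<stdin>:8: RuntimeWarning: invalid value encountered in cast
```

View pics/hold.png

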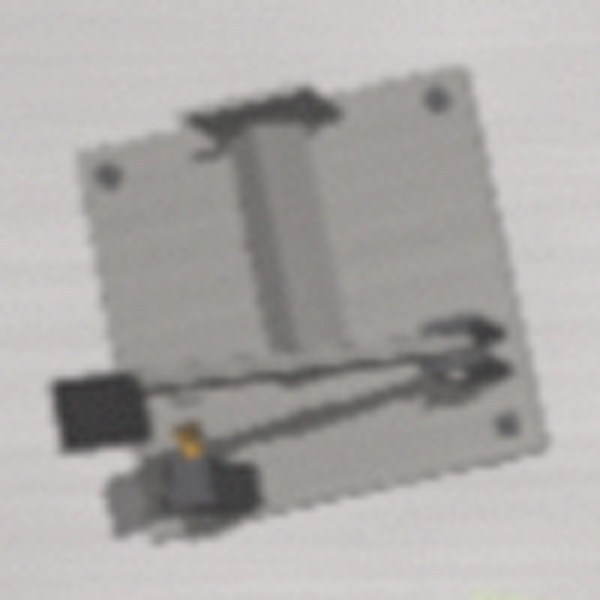

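```bash
python3 - <<'E' 2>/dev/null
from h import *
from scipy.optimize import least_squares
im=dict(np.load("top0.npz")); W=world(im)
def px(u,v,z):
    d=np.array([(u-im["cx"])/im["fx"],(v-im["cy"])/im["fy"],1.])@im["R"]; o=-im["R"].T@im["t"]
    return o+d*(z-o[2])/d[2]
cs=[px(85+a/6-.5+.08,135+b/6-.5+.08,8) for a,b in [(80,150),(470,70),(545,445)]]
print(np.round(cs,1)); tl,tr,br=cs
print("centre",(tl+br)/2, "ang right",np.degrees(np.arctan2(*(tr-br)[1::-1])),"ang top",np.degrees(np.arctan2(*(tl-tr)[1::-1]))-90,np.linalg.norm(tr-br),np.linalg.norm(tl-tr))
sub=W[135:235,85:185]
v,u=np.mgrid[135:235,85:185]
m=(sub[...,2]>30)&(sub[...,2]<62)
c0=((tl+br)/2)[:2]; th=np.radians(10.5)
def loc(P,c,t): d=P[:,:2]-c; return d[:,0]*np.cos(t)+d[:,1]*np.sin(t), -d[:,0]*np.sin(t)+d[:,1]*np.cos(t)
P=sub[m]; x,y=loc(P,c0,th); P=P[(abs(x)<48)&(abs(y)<25)]
def r(p):
    x,y=loc(P,c0,th+p[1]); return p[2]-abs(y-p[0])-P[:,2]
f=least_squares(r,[0,0,58],loss='soft_l1'); print(f.x[0],np.degrees(th+f.x[1]),f.x[2],len(P))
# end plate: points z>60 near x=+62
Q=sub[(sub[...,2]>62)]; x,y=loc(Q,c0,th+f.x[1]); k=(x>30); print("plate x",np.round(np.percentile(x[k],[0,10,50,90,100]),1),"y",y[k].min(),y[k].max())
k=(x<-20)&(Q[:,2]>90); print("gate x",np.round(np.percentile(x[k],[0,5,50,95,100]),1))
k=(abs(Q[:,2]-80)<4)&(x<-80); print("housing",x[k].min(),x[k].max(),y[k].min(),y[k].max(),k.sum())
k=(x<0)&(Q[:,2]>163)&(y>40); print("pad",np.round([x[k].min(),x[k].max(),y[k].min(),y[k].max()],1), Q[k].mean(0))
E
```

```text
[[641.  335.5   8. ]
 [675.9 149.9   8. ]
 [495.5 114.    8. ]]
centre [568.21737048 224.77993394   8.        ] ang right 11.255954624867973 ang top 10.665387652589843 184.00216866864338 188.8793988583917
-4.1883141432966795 12.230012071761392 58.50199932283056 382
plate x [79.6 80.1 81.1 83.9 84.8] y -33.25502313629695 23.543162124294298
gate x [-73.4 -70.9 -51.3 -44.4 -43.1]
housing -93.22365178871874 -80.07927885975096 40.01431336542359 59.650422090203314 40
pad [-73.4 -43.1  40.1  61.3] [499.94449359 261.19889818 179.31831447]
```

```bash
python3 - <<'E' 2>/dev/null
from h import *
from scipy.optimize import least_squares
for n,box in [("top",(135,235,85,185)),("side",(110,200,155,265))]:
    im=dict(np.load(n+"0.npz")); W=world(im); sub=W[box[0]:box[1],box[2]:box[3]].reshape(-1,3)
    c0=np.array([568.,225]); 
    def loc(P,c,t): d=P[:,:2]-c; return d[:,0]*np.cos(t)+d[:,1]*np.sin(t), -d[:,0]*np.sin(t)+d[:,1]*np.cos(t)
    th=np.radians(12)
    S=sub[(sub[:,2]>30)&(sub[:,2]<62)]; x,y=loc(S,c0,th); P=S[(x>-35)&(x<60)&(abs(y+4)<25)]
    def r(p): x,y=loc(P,c0,th+p[1]); return p[2]-abs(y-p[0])-P[:,2]
    f=least_squares(r,[-4,0,58],loss='soft_l1').x; t=th+f[1]; print(n,"q0",f[0],"ang",np.degrees(t),"h",f[2],len(P))
    x,y=loc(sub,c0,t); y=y-f[0]
    k=(sub[:,2]>44)&(sub[:,2]<62)&(abs(y)<10); h,e=np.histogram(x[k],np.arange(-80,110,4)); print("saddle x",dict(zip(e[:-1].astype(int),h)))
    k=(sub[:,2]>60)&(sub[:,2]<74)&(abs(y)<60)&(x>50); print("plate x",np.round(np.percentile(x[k],[0,10,50,90,100]),1),"y",np.round(np.percentile(y[k],[0,10,50,90,100]),1),k.sum())
    k=(abs(sub[:,2]-80)<4)&(x<-70)&(y>30); print("housing",x[k].min(),x[k].max(),y[k].min(),y[k].max(),k.sum())
    k=(sub[:,2]>80)&(sub[:,2]<150)&(x<-20)&(abs(y)<60); print("bar x",np.round(np.percentile(x[k],[0,10,50,90,100]),1))
    k=(sub[:,2]>162)&(x<-20)&(y>25); print("pad",np.round([x[k].min(),x[k].max(),y[k].min(),y[k].max()],1),np.round(sub[k].mean(0),1), sub[k,2].max())
    k=(sub[:,2]>4)&(sub[:,2]<14); print("base",np.round([np.percentile(x[k],[1,99]),np.percentile(y[k],[1,99])],1))
    
im=dict(np.load("side0.npz")); p=cv2.resize(im["pixels"][110:200,155:265,::-1],None,fx=6,fy=6,interpolation=cv2.INTER_CUBIC); cv2.imwrite("pics/hold2.png",cv2.convertScaleAbs(p,alpha=1.5))
E
```

```text
top q0 -4.481096546979412 ang 11.951042002036443 h 58.57279994429361 440
saddle x {np.int64(-80): np.int64(0), np.int64(-76): np.int64(0), np.int64(-72): np.int64(0), np.int64(-68): np.int64(0), np.int64(-64): np.int64(0), np.int64(-60): np.int64(0), np.int64(-56): np.int64(0), np.int64(-52): np.int64(0), np.int64(-48): np.int64(0), np.int64(-44): np.int64(0), np.int64(-40): np.int64(0), np.int64(-36): np.int64(1), np.int64(-32): np.int64(9), np.int64(-28): np.int64(13), np.int64(-24): np.int64(9), np.int64(-20): np.int64(14), np.int64(-16): np.int64(6), np.int64(-12): np.int64(12), np.int64(-8): np.int64(10), np.int64(-4): np.int64(10), np.int64(0): np.int64(11), np.int64(4): np.int64(9), np.int64(8): np.int64(10), np.int64(12): np.int64(11), np.int64(16): np.int64(8), np.int64(20): np.int64(13), np.int64(24): np.int64(9), np.int64(28): np.int64(11), np.int64(32): np.int64(12), np.int64(36): np.int64(8), np.int64(40): np.int64(12), np.int64(44): np.int64(8), np.int64(48): np.int64(11), np.int64(52): np.int64(10), np.int64(56): np.int64(9), np.int64(60): np.int64(12), np.int64(64): n
[... 1562 characters left out ...]
: np.int64(5), np.int64(52): np.int64(6), np.int64(56): np.int64(4), np.int64(60): np.int64(3), np.int64(64): np.int64(6), np.int64(68): np.int64(3), np.int64(72): np.int64(2), np.int64(76): np.int64(3), np.int64(80): np.int64(14), np.int64(84): np.int64(0), np.int64(88): np.int64(0), np.int64(92): np.int64(0), np.int64(96): np.int64(0), np.int64(100): np.int64(0), np.int64(104): np.int64(0)}
plate x [ 78.2  79.3  81.9 224.2 233.6] y [-56.4 -45.3  -4.9  22.4  33. ] 55
housing -94.93856573947205 -71.22118673328963 42.44234406294866 63.73017613511181 35
bar x [-93.9 -54.4 -50.8 -46.4 -42.9]
pad [-75.  -42.4  29.6  64.5] [499.9 255.  174.8] 187.16723150093904
base [[-97.2 268. ]
 [-90.1 251.3]]
```

View pics/hold2.png

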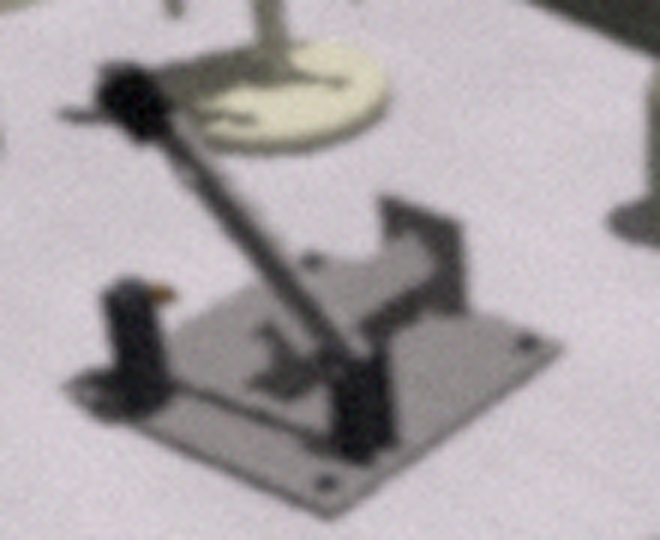

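```bash
cat >> h.py <<'E'
from scipy.spatial.transform import Rotation as Ro
def plan(x,y,z,phi,frm=None):
    s=bot.read_state(); R=Ro.from_rotvec(s["ee_rot"]).as_matrix(); p=s["ee_pos"]
    cur=np.degrees(np.arctan2(R[1,0],R[0,0])); th=np.radians(cur-phi)
    if frm: p=np.array(frm[:3])
    f=np.radians(phi); X=np.array([np.cos(f),np.sin(f),0]);Y=np.array([np.sin(f),-np.cos(f),0]);Z=np.array([0,0,-1.])
    d=np.array([x,y,z])-p
    print("turn z %.3f"%th,"then cm",np.round([d@X/10,d@Y/10,d@Z/10],2),"now",np.round(p,1),"phi %.1f"%cur,"tilt",np.round(R[:2,2],4),"F",np.round(s["contact_force"],1),"w %.3f"%s["grip_width"],"t",round(s["time_s"],2))
def runners(seeds,n="top",name=None):
    im=grab(n); W=world(im); 
    if name: save(im,name,s=1.5)
    for k,(x,y) in seeds.items():
        c=im["R"]@np.array([x,y,25.])+im["t"]; u=int(im["fx"]*c[0]/c[2]+im["cx"]); v=int(im["fy"]*c[1]/c[2]+im["cy"])
        print(k,blob(W,u,v))
    return im,W
E
python3 -c "
from h import *
plan(591.2,-45.7,130,68.1)"
```

```text
turn z 0.148 then cm [-43.95  65.8   11.4 ] now [144.6 607.5 244. ] phi 76.6 tilt [-0.0003 -0.0013] F [0.3 0.4 0.4] w 1.002 t 0.1
```

drive_tool(moves=[0, 0, 0, 0, 0, 0.074, 0, 0, 0, 0, 0, 0.074, -2.2, 3.29, 0, 0, 0, 0, -2.2, 3.29, 0, 0, 0, 0, -2.2, 3.29, 0, 0, 0, 0, -2.2, 3.29, 0, 0, 0, 0, -2.2, 3.29, 0, 0, 0, 0, -2.2, 3.29, 0, 0, 0, 0])

```text
time_s: 0.77
ee_pos: [279.2, 410.1, 244.4]
ee_rot: [2.602, 1.76, -0.001]
contact_force: [0.5, 0.0, 0.2]
grip_width: 1.002
```

drive_tool(moves=[-2.2, 3.29, 0, 0, 0, 0, -2.2, 3.29, 0, 0, 0, 0, -2.2, 3.29, 0, 0, 0, 0, -2.2, 3.29, 0, 0, 0, 0, -2.2, 3.29, 0, 0, 0, 0, -2.2, 3.29, 0, 0, 0, 0, -2.2, 3.29, 0, 0, 0, 0, -2.2, 3.29, 0, 0, 0, 0])

```text
time_s: 1.43
ee_pos: [458.0, 148.7, 244.6]
ee_rot: [-2.603, -1.759, 0.0]
contact_force: [0.3, 0.3, 0.2]
grip_width: 0.998
```

drive_tool(moves=[-2.2, 3.29, 0, 0, 0, 0, -2.2, 3.29, 0, 0, 0, 0, -2.2, 3.29, 0, 0, 0, 0, -2.2, 3.29, 0, 0, 0, 0, -2.2, 3.29, 0, 0, 0, 0, -2.2, 3.29, 0, 0, 0, 0, 0, 0, 3.8, 0, 0, 0, 0, 0, 0, 0, 0, 0])

```text
time_s: 2.1
ee_pos: [589.3, -47.2, 201.5]
ee_rot: [-2.601, -1.753, 0.009]
contact_force: [-2.3, 0.1, -0.9]
grip_width: 1.001
```

```bash
python3 -c "
from h import *
runners(dict(A=(591.2,-45.7),B=(428,-185.4),C=(578,-365.7),D=(435,-361.7)))
plan(591.2,-45.7,24,68.1)"
```

```text
A {'c': array([533.9, -90.5]), 'size': array([191. ,  33.7]), 'ang': np.float32(43.9), 'h': np.float64(34.1), 'n': 130}
B {'c': array([ 427.9, -185.3]), 'size': array([ 51.9, 109.7]), 'ang': np.float32(173.0), 'h': np.float64(31.6), 'n': 657}
C {'c': array([ 578.2, -365.7]), 'size': array([ 52.7, 110.3]), 'ang': np.float32(172.7), 'h': np.float64(31.6), 'n': 635}
D {'c': array([ 435.3, -361.8]), 'size': array([ 54.4, 110.2]), 'ang': np.float32(161.3), 'h': np.float64(31.7), 'n': 664}
turn z -0.001 then cm [ 0.12  0.18 17.93] now [589.1 -46.1 203.3] phi 68.0 tilt [-0.0075  0.0009] F [ 0.4  0.6 -0.4] w 0.997 t 2.15
```

drive_tool(moves=[0.12, 0.18, 3.5, 0, 0, 0, 0, 0, 3.5, 0, 0, 0, 0, 0, 3.5, 0, 0, 0, 0, 0, 3, 0, 0, 0, 0, 0, 2, 0, 0, 0, 0, 0, 1.2, 0, 0, 0, 0, 0, 0.7, 0, 0, 0, 0, 0, 0, 0, 0, 0])

```text
time_s: 2.82
ee_pos: [593.3, -44.5, 32.5]
ee_rot: [-2.601, -1.76, 0.001]
contact_force: [-0.9, -0.2, -0.7]
grip_width: 1.002
```

```bash
python3 -c "
from h import *
im=grab('side');save(im,'s1.png',(220,160,360,260),5);plan(591.2,-45.7,24,68.1)"
```

```text
turn z 0.001 then cm [-0.2  -0.22  0.94] now [594.  -44.7  33.4] phi 68.2 tilt [ 0.0005 -0.    ] F [-0.1  0.3 -1. ] w 1.002 t 2.87
```

View pics/s1.png

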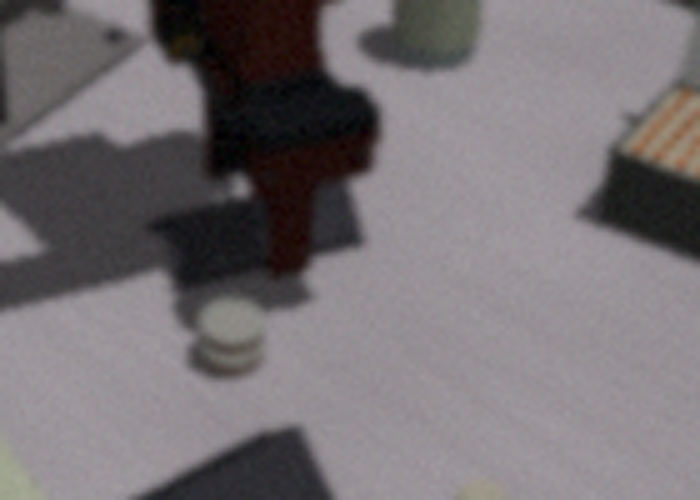

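The jaws straddle runner A around its middle and are clear of the dishes. I'll lower and close.

drive_tool(moves=[-0.2, -0.2, 0.6, 0, 0, 0, 0, 0, 0.3, 0, 0, 0, 0, 0, 0, 0, 0, 0])

```text
time_s: 3.12
ee_pos: [590.9, -46.2, 24.0]
ee_rot: [2.602, 1.759, 0.0]
contact_force: [-0.7, 0.4, -0.5]
grip_width: 1.002
```

drive_tool(moves=[0, 0, 0, 0, 0, 0, 0, 0, 0, 0, 0, 0, 0, 0, 0, 0, 0, 0, 0, 0, 0, 0, 0, 0, 0, 0, 0, 0, 0, 0, 0, 0, 0, 0, 0, 0], claw=4)

```text
time_s: 3.62
ee_pos: [591.1, -46.2, 23.8]
ee_rot: [2.603, 1.759, 0.0]
contact_force: [-0.5, -0.2, 0.4]
grip_width: 0.631
```

drive_tool(moves=[0, 0, -1, 0, 0, 0, 0, 0, -2, 0, 0, 0, 0, 0, -3, 0, 0, 0, 0, 0, -4, 0, 0, 0, 0, 0, -4, 0, 0, 0, 0, 0, -4, 0, 0, 0, 0, 0, -2, 0, 0, 0, 0, 0, 0, 0, 0, 0])

```text
time_s: 4.28
ee_pos: [593.8, -46.4, 230.0]
ee_rot: [2.597, 1.756, 0.012]
contact_force: [0.7, 0.7, -1.3]
grip_width: 0.628
```

```bash
python3 -c "
from h import *
plan(586,224.3,222,102.1)"
```

```text
turn z -0.593 then cm [26.63  4.92  0.8 ] now [593.8 -46.4 230. ] phi 68.1 tilt [ 0.0098 -0.001 ] F [ 0.7  0.7 -1.3] w 0.628 t 4.28
```

drive_tool(moves=[0, 0, 0, 0, 0, -0.1186, 0, 0, 0, 0, 0, -0.1186, 0, 0, 0, 0, 0, -0.1186, 0, 0, 0, 0, 0, -0.1186, 0, 0, 0, 0, 0, -0.1186, 3.33, 0.615, 0, 0, 0, 0, 3.33, 0.615, 0, 0, 0, 0, 3.33, 0.615, 0, 0, 0, 0])

```text
time_s: 4.95
ee_pos: [587.1, 55.9, 222.5]
ee_rot: [-1.976, -2.44, 0.002]
contact_force: [0.0, -0.6, -0.9]
grip_width: 0.627
```

drive_tool(moves=[3.33, 0.615, 0, 0, 0, 0, 3.33, 0.615, 0, 0, 0, 0, 3.33, 0.615, 0, 0, 0, 0, 3.33, 0.615, 0, 0, 0, 0, 3.33, 0.615, 0, 0, 0, 0, 0, 0, 0, 0, 0, 0, 0, 0, 0, 0, 0, 0])

```text
time_s: 5.53
ee_pos: [582.1, 225.9, 222.5]
ee_rot: [-1.97, -2.446, 0.003]
contact_force: [-0.1, -0.7, -0.9]
grip_width: 0.63
```

```bash
python3 -c "
from h import *
plan(586,224.3,57,102.1)
im=grab('side');save(im,'s2.png',(130,80,270,200),5)
"
```

```text
turn z 0.003 then cm [-0.24  0.34 16.55] now [582.1 225.9 222.5] phi 102.3 tilt [-0.0019 -0.0008] F [-0.1 -0.7 -0.9] w 0.630 t 5.53
```

View pics/s2.png

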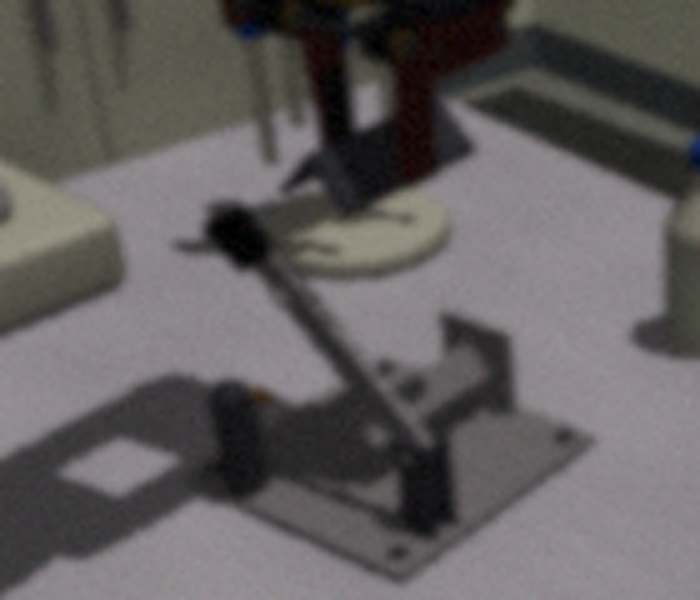

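drive_tool(moves=[-0.24, 0.34, 2, 0, 0, 0, 0, 0, 2.5, 0, 0, 0, 0, 0, 2, 0, 0, 0, 0, 0, 1, 0, 0, 0, 0, 0, 0, 0, 0, 0])

```text
time_s: 6.0
ee_pos: [585.4, 220.9, 145.9]
ee_rot: [-1.975, -2.44, 0.007]
contact_force: [-1.2, -0.1, -1.1]
grip_width: 0.624
```

```bash
python3 -c "
from h import *
plan(586,224.3,58,102.1)
im,W=runners({})
sub=W[135:235,85:185].reshape(-1,3); a=np.radians(12.1); d=sub[:,:2]-[586,224.3]
x=d@[np.cos(a),np.sin(a)]; y=d@[-np.sin(a),np.cos(a)]
for lo,hi in [(-200,-12),(12,200)]:
    k=(abs(y)<28)&(sub[:,2]>110)&(sub[:,2]<180)&(abs(x)<70)&(x>lo)&(x<hi); print(np.round(np.percentile(x[k],[0,3,50,97,100]),1),k.sum())
"
```

```text
turn z -0.002 then cm [0.32 0.13 8.79] now [585.4 220.9 145.9] phi 102.0 tilt [-0.005 -0.002] F [-1.2 -0.1 -1.1] w 0.624 t 6.0
[-69.5 -68.8 -43.6 -15.9 -12.1] 461Traceback (most recent call last):
  File "<string>", line 8, in <module>
    k=(abs(y)<28)&(sub[:,2]>110)&(sub[:,2]<180)&(abs(x)<70)&(x>lo)&(x<hi); print(np.round(np.percentile(x[k],[0,3,50,97,100]),1),k.sum())
                                                                                          ~~~~~~~~~~~~~^^^^^^^^^^^^^^^^^^^^^^
    return _quantile_unchecked(
        a, q, axis, out, overwrite_input, method, keepdims, weights)
    return _ureduce(a,
                    func=_quantile_ureduce_func,
    ...<5 lines>...
                    overwrite_input=overwrite_input,
                    method=method)
    r = func(a, **kwargs)
    result = _quantile(arr,
                       quantiles=q,
    ...<2 lines>...
                       out=out,
                       weights=wgt)
    slices_having_nans = np.isnan(arr[-1, ...])
                                  ~~~^^^^^^^^^
IndexError: index -1 is out of bounds for axis 0 with size 0
```

drive_tool(moves=[0, 0, 0, 0, 0, 0, 0, 0, 0, 0, 0, 0, 0, 0, 0, 0, 0, 0])

```text
time_s: 6.3
ee_pos: [587.9, 223.1, 150.1]
ee_rot: [1.974, 2.442, 0.003]
contact_force: [-0.1, -1.0, -0.9]
grip_width: 0.626
```

```bash
python3 -c "
from h import *
plan(586,224.3,58,102.1)"
```

```text
turn z -0.000 then cm [ 0.16 -0.16  9.21] now [587.9 223.1 150.1] phi 102.1 tilt [0.0021 0.0007] F [-0.1 -1.  -0.9] w 0.626 t 6.3
```

```bash
python3 -c "
from h import *
for i in range(3):
  grab('top'); plan(586,224.3,58,102.1)"
```

```text
turn z -0.000 then cm [ 0.15 -0.14  9.19] now [587.7 223.2 149.9] phi 102.1 tilt [0.0019 0.0007] F [-0.2  0.1 -0.8] w 0.629 t 6.35
turn z 0.000 then cm [ 0.15 -0.13  9.18] now [587.6 223.2 149.8] phi 102.1 tilt [0.0016 0.0005] F [ 0.4  0.3 -1.3] w 0.628 t 6.4
turn z 0.000 then cm [ 0.14 -0.12  9.15] now [587.4 223.2 149.5] phi 102.1 tilt [0.0012 0.0005] F [ 0.6  0.4 -1.2] w 0.627 t 6.45
```

drive_tool(moves=[0.12, -0.1, 2, 0, 0, 0, 0, 0, 2, 0, 0, 0, 0, 0, 1.5, 0, 0, 0, 0, 0, 1, 0, 0, 0, 0, 0, 0.5, 0, 0, 0, 0, 0, 0.5, 0, 0, 0, 0, 0, 0.3, 0, 0, 0, 0, 0, 0, 0, 0, 0])

```text
time_s: 7.12
ee_pos: [585.9, 224.0, 70.7]
ee_rot: [1.975, 2.443, 0.0]
contact_force: [-1.5, 0.6, -1.5]
grip_width: 0.627
```

drive_tool(moves=[0, 0, 0.3, 0, 0, 0, 0, 0, 0.3, 0, 0, 0, 0, 0, 0.3, 0, 0, 0, 0, 0, 0.3, 0, 0, 0, 0, 0, 0, 0, 0, 0, 0, 0, 0, 0, 0, 0, 0, 0, 0, 0, 0, 0])

```text
time_s: 7.7
ee_pos: [585.8, 223.9, 58.7]
ee_rot: [-1.975, -2.443, 0.0]
contact_force: [-0.5, 0.5, -0.3]
grip_width: 0.628
```

```bash
python3 -c "
from h import *
plan(586,224.3,58,102.1)
im=grab('side');save(im,'s3.png',(130,80,270,200),5)
"
```

```text
turn z 0.000 then cm [0.03 0.02 0.07] now [585.8 223.9  58.7] phi 102.1 tilt [-0.0001 -0.0001] F [-0.5  0.5 -0.3] w 0.628 t 7.7
```

View pics/s3.png

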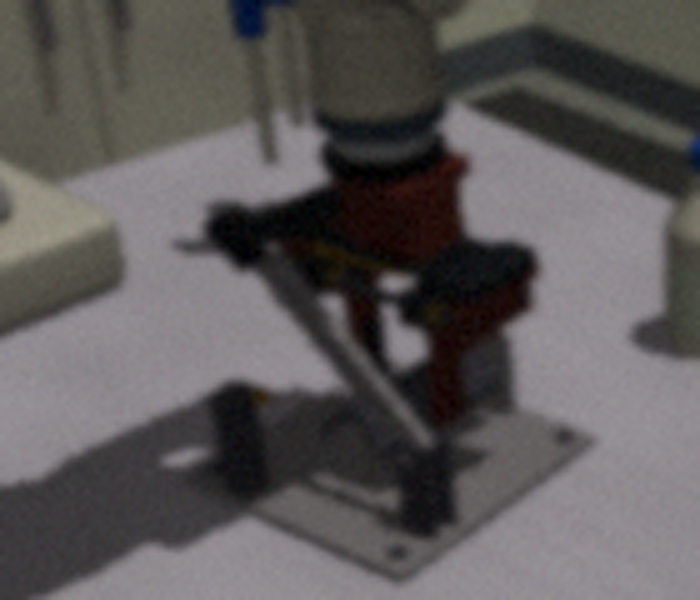

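It sits near seat height with little force. A touch lower, then release and lift.

drive_tool(moves=[0, 0, 0.08, 0, 0, 0, 0, 0, 0, 0, 0, 0])

```text
time_s: 7.92
ee_pos: [586.0, 224.0, 58.0]
ee_rot: [1.975, 2.443, 0.001]
contact_force: [-0.1, 0.4, -1.0]
grip_width: 0.628
```

drive_tool(moves=[0, 0, 0, 0, 0, 0, 0, 0, 0, 0, 0, 0, 0, 0, 0, 0, 0, 0], claw=7)

```text
time_s: 8.17
ee_pos: [585.9, 224.0, 58.0]
ee_rot: [1.975, 2.443, 0.0]
contact_force: [-0.4, 0.1, -0.2]
grip_width: 0.787
```

drive_tool(moves=[0, 0, -1, 0, 0, 0, 0, 0, -2, 0, 0, 0, 0, 0, -3, 0, 0, 0, 0, 0, -4, 0, 0, 0, 0, 0, -4, 0, 0, 0, 0, 0, -2.5, 0, 0, 0, 0, 0, 0, 0, 0, 0, 0, 0, 0, 0, 0, 0])

```text
time_s: 8.83
ee_pos: [586.7, 224.3, 225.4]
ee_rot: [1.973, 2.441, 0.006]
contact_force: [-0.1, 0.4, -1.0]
grip_width: 0.798
```

```bash
python3 -c "
from h import *
runners(dict(B=(428,-185.4),C=(578,-365.7),D=(435,-361.7)))
plan(578,-365.7,200,82.6)
"
```

```text
B {'c': array([ 427.9, -185.3]), 'size': array([ 52.8, 109.9]), 'ang': np.float32(173.2), 'h': np.float64(31.6), 'n': 670}
C {'c': array([ 578.5, -365.7]), 'size': array([ 54.1, 110.7]), 'ang': np.float32(171.6), 'h': np.float64(31.5), 'n': 641}
D {'c': array([ 435.2, -361.7]), 'size': array([ 54.5, 110. ]), 'ang': np.float32(159.7), 'h': np.float64(31.7), 'n': 664}
turn z 0.340 then cm [-58.56   6.84   2.34] now [585.6 223.9 223.4] phi 102.1 tilt [0.0007 0.0003] F [-0.3 -0.5  0.1] w 0.798 t 8.88
```

drive_tool(moves=[0, 0, 0, 0, 0, 0.108, 0, 0, 0, 0, 0, 0.108, 0, 0, 0, 0, 0, 0.108, -3.86, -1, 0, 0, 0, 0, -3.86, -1, 0, 0, 0, 0, -3.86, -1, 0, 0, 0, 0, -3.86, -1, 0, 0, 0, 0, -3.86, -1, 0, 0, 0, 0], claw=8.7)

```text
time_s: 9.55
ee_pos: [512.1, 36.4, 220.9]
ee_rot: [-2.341, -2.092, 0.005]
contact_force: [0.4, 0.2, -0.4]
grip_width: 0.99
```

drive_tool(moves=[-3.86, -1, 0, 0, 0, 0, -3.86, -1, 0, 0, 0, 0, -3.86, -1, 0, 0, 0, 0, -3.86, -1, 0, 0, 0, 0, -3.86, -1, 0, 0, 0, 0, -3.86, -1, 0, 0, 0, 0, 0, 0, 4, 0, 0, 0, 0, 0, 0, 0, 0, 0])

```text
time_s: 10.22
ee_pos: [424.0, -185.7, 177.4]
ee_rot: [-2.341, -2.081, 0.007]
contact_force: [-2.0, 2.4, -1.2]
grip_width: 0.99
```

```bash
python3 -c "
from h import *
runners(dict(seat=(586,224.3),C=(578,-365.7),D=(435,-361.7)))
plan(427.9,-185.3,24,83.5)
im=grab('top');W=world(im);save(im,'t2.png',s=1.5)
sub=W[135:235,85:185].reshape(-1,3); a=np.radians(12.1); d=sub[:,:2]-[586,224.3]
x=d@[np.cos(a),np.sin(a)]; y=d@[-np.sin(a),np.cos(a)]
for r0 in (5,): 
  k=(abs(y)<5)&(sub[:,2]>52)&(sub[:,2]<70); print(np.sort(x[k])[[0,3,8,-9,-4,-1]].round(1), np.median(sub[k,2]+abs(y[k])))
k=(abs(y)<25)&(sub[:,2]>40)&(sub[:,2]<68)&(abs(x)<50);print('ridge fit',np.median(sub[k&(y>0),2]+y[k&(y>0)]),np.median(sub[k&(y<0),2]-y[k&(y<0)]))
"
```

```text
seat {'c': array([577.7, 226.8]), 'size': array([189.3, 189.9]), 'ang': np.float32(101.8), 'h': np.float64(64.7), 'n': 1835}
C {'c': array([ 578.1, -365.7]), 'size': array([ 54.9, 109.9]), 'ang': np.float32(173.5), 'h': np.float64(31.6), 'n': 641}
D {'c': array([ 432.2, -421.3]), 'size': array([236.2, 268.7]), 'ang': np.float32(173.5), 'h': np.float64(75.5), 'n': 1531}
turn z -0.002 then cm [-0.02  0.29 15.53] now [ 425.1 -184.8  179.3] phi 83.4 tilt [-0.0091  0.0044] F [-0.6  0.3  0.6] w 0.993 t 10.27
[-50.9 -49.  -45.9  63.   64.2  68.5] 65.78109199634899
ridge fit 65.56891446984565 65.59453289085567
```

View pics/t2.png

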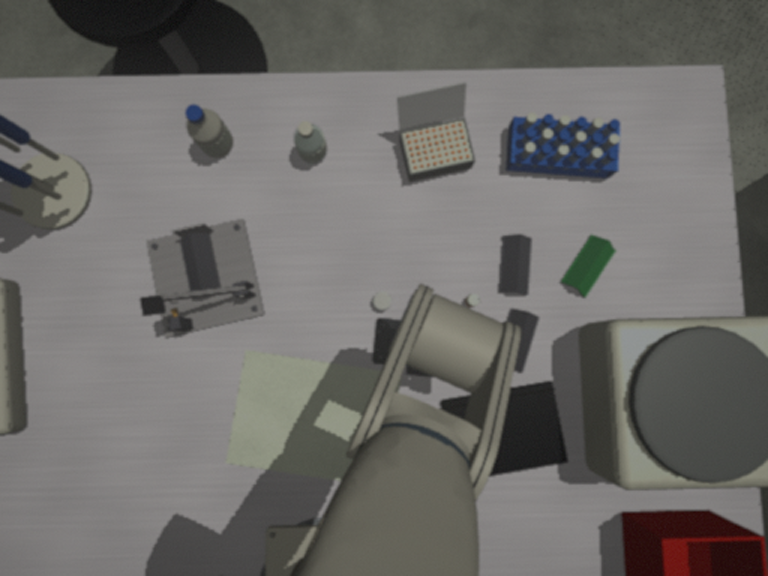

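Runner A is seated (ridge at 65.6 mm as expected), dishes at (381,302) still stand. Lowering onto B.

drive_tool(moves=[0, 0.2, 3.5, 0, 0, 0, 0, 0, 3.5, 0, 0, 0, 0, 0, 3, 0, 0, 0, 0, 0, 2, 0, 0, 0, 0, 0, 1.5, 0, 0, 0, 0, 0, 0.8, 0, 0, 0, 0, 0, 0, 0, 0, 0, 0, 0, 0, 0, 0, 0])

```text
time_s: 10.98
ee_pos: [431.5, -185.2, 40.5]
ee_rot: [2.341, 2.094, 0.0]
contact_force: [0.2, -0.9, 0.1]
grip_width: 0.992
```

```bash
python3 -c "
from h import *
im=grab('side');save(im,'s4.png',(200,180,340,300),4);plan(427.9,-185.3,24,83.5)"
```

```text
turn z 0.002 then cm [-0.02 -0.38  1.69] now [ 431.7 -185.5   40.9] phi 83.6 tilt [ 0.0012 -0.0005] F [-0.1  0.2  0.6] w 0.991 t 11.03
```

View pics/s4.png

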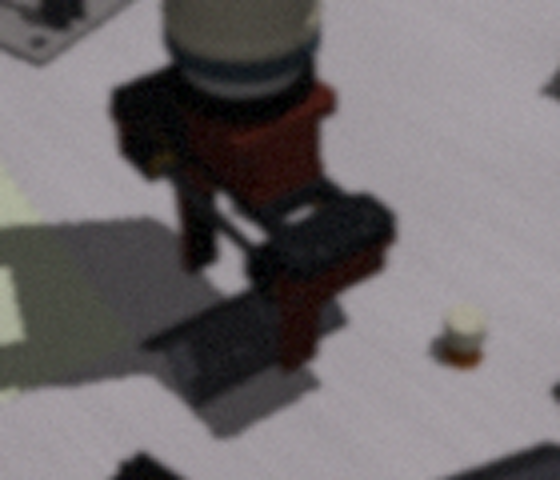

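drive_tool(moves=[0, -0.38, 0.8, 0, 0, 0, 0, 0, 0.6, 0, 0, 0, 0, 0, 0.25, 0, 0, 0, 0, 0, 0, 0, 0, 0, 0, 0, 0, 0, 0, 0])

```text
time_s: 11.45
ee_pos: [426.9, -185.4, 23.3]
ee_rot: [-2.343, -2.092, 0.0]
contact_force: [-0.3, -0.0, 0.8]
grip_width: 0.991
```

drive_tool(moves=[0, 0, 0, 0, 0, 0, 0, 0, 0, 0, 0, 0, 0, 0, 0, 0, 0, 0, 0, 0, 0, 0, 0, 0, 0, 0, 0, 0, 0, 0, 0, 0, 0, 0, 0, 0], claw=4)

```text
time_s: 11.95
ee_pos: [427.0, -185.4, 23.5]
ee_rot: [2.343, 2.093, 0.0]
contact_force: [-0.1, 0.0, 0.7]
grip_width: 0.629
```

drive_tool(moves=[0, 0, -1, 0, 0, 0, 0, 0, -2, 0, 0, 0, 0, 0, -3, 0, 0, 0, 0, 0, -4, 0, 0, 0, 0, 0, -4, 0, 0, 0, 0, 0, -4, 0, 0, 0, 0, 0, -2, 0, 0, 0, 0, 0, 0, 0, 0, 0])

```text
time_s: 12.62
ee_pos: [429.2, -186.4, 228.7]
ee_rot: [2.337, 2.087, 0.006]
contact_force: [0.9, -0.4, -1.4]
grip_width: 0.626
```

```bash
python3 -c "
from h import *
runners(dict(C=(578,-365.7),D=(435,-361.7)))
plan(586,224.3,222,102.1)"
```

```text
C {'c': array([ 578. , -365.6]), 'size': array([ 52.4, 110.8]), 'ang': np.float32(174.7), 'h': np.float64(31.6), 'n': 633}
D {'c': array([ 432.4, -418.8]), 'size': array([235.5, 268.9]), 'ang': np.float32(173.5), 'h': np.float64(76.7), 'n': 1264}
turn z -0.324 then cm [36.79 24.04  0.41] now [ 428.  -185.8  226.1] phi 83.5 tilt [ 0.0052 -0.0024] F [-0.4 -0.6 -1.5] w 0.627 t 12.67
```

drive_tool(moves=[0, 0, 0, 0, 0, -0.108, 0, 0, 0, 0, 0, -0.108, 0, 0, 0, 0, 0, -0.108, 3.345, 2.185, 0, 0, 0, 0, 3.345, 2.185, 0, 0, 0, 0, 3.345, 2.185, 0, 0, 0, 0, 3.345, 2.185, 0, 0, 0, 0, 3.345, 2.185, 0, 0, 0, 0])

```text
time_s: 13.33
ee_pos: [497.7, 2.9, 221.6]
ee_rot: [-1.974, -2.441, 0.003]
contact_force: [1.0, -0.5, -1.1]
grip_width: 0.626
```

drive_tool(moves=[3.345, 2.185, 0, 0, 0, 0, 3.345, 2.185, 0, 0, 0, 0, 3.345, 2.185, 0, 0, 0, 0, 3.345, 2.185, 0, 0, 0, 0, 3.345, 2.185, 0, 0, 0, 0, 3.345, 2.185, 0, 0, 0, 0, 0, 0, 0, 0, 0, 0, 0, 0, 0, 0, 0, 0])

```text
time_s: 14.0
ee_pos: [583.8, 226.3, 220.8]
ee_rot: [-1.97, -2.445, 0.005]
contact_force: [-0.6, -0.6, -1.4]
grip_width: 0.624
```

drive_tool(moves=[0, 0, 2, 0, 0, 0, 0, 0, 2, 0, 0, 0, 0, 0, 2, 0, 0, 0, 0, 0, 1, 0, 0, 0, 0, 0, 0, 0, 0, 0, 0, 0, 0, 0, 0, 0, 0, 0, 0, 0, 0, 0, 0, 0, 0, 0, 0, 0])

```text
time_s: 14.67
ee_pos: [585.5, 224.8, 154.6]
ee_rot: [1.975, 2.442, 0.003]
contact_force: [-0.1, 0.4, -0.9]
grip_width: 0.627
```

```bash
python3 -c "
from h import *
plan(585.5,224.2,64.8,102.1)"
```

```text
turn z -0.000 then cm [-0.06 -0.01  8.98] now [585.5 224.8 154.6] phi 102.1 tilt [0.0018 0.0006] F [-0.1  0.4 -0.9] w 0.627 t 14.67
```

drive_tool(moves=[-0.04, 0, 2, 0, 0, 0, 0, 0, 2, 0, 0, 0, 0, 0, 1.5, 0, 0, 0, 0, 0, 1, 0, 0, 0, 0, 0, 0.5, 0, 0, 0, 0, 0, 0.5, 0, 0, 0, 0, 0, 0.3, 0, 0, 0, 0, 0, 0, 0, 0, 0])

```text
time_s: 15.33
ee_pos: [585.1, 224.5, 75.5]
ee_rot: [1.975, 2.443, 0.0]
contact_force: [-1.0, 0.5, -1.5]
grip_width: 0.625
```

drive_tool(moves=[0, 0, 0.3, 0, 0, 0, 0, 0, 0.3, 0, 0, 0, 0, 0, 0.3, 0, 0, 0, 0, 0, 0.2, 0, 0, 0, 0, 0, 0, 0, 0, 0, 0, 0, 0, 0, 0, 0, 0, 0, 0, 0, 0, 0, 0, 0, 0, 0, 0, 0])

```text
time_s: 16.0
ee_pos: [585.1, 224.2, 64.7]
ee_rot: [1.974, 2.443, 0.0]
contact_force: [0.3, -3.0, 4.8]
grip_width: 0.627
```

drive_tool(moves=[0, 0, 0, 0, 0, 0, 0, 0, 0, 0, 0, 0, 0, 0, 0, 0, 0, 0], claw=7)

```text
time_s: 16.25
ee_pos: [584.8, 224.6, 64.1]
ee_rot: [-1.975, -2.443, -0.0]
contact_force: [-0.0, 0.2, -0.6]
grip_width: 0.786
```

drive_tool(moves=[0, 0, -1, 0, 0, 0, 0, 0, -2, 0, 0, 0, 0, 0, -3, 0, 0, 0, 0, 0, -4, 0, 0, 0, 0, 0, -4, 0, 0, 0, 0, 0, -2, 0, 0, 0, 0, 0, 0, 0, 0, 0, 0, 0, 0, 0, 0, 0])

```text
time_s: 16.92
ee_pos: [585.5, 224.8, 226.3]
ee_rot: [1.974, 2.442, 0.005]
contact_force: [0.5, 0.2, -1.1]
grip_width: 0.803
```

```bash
python3 -c "
from h import *
for i in range(2): runners(dict(C=(578,-365.7),D=(435,-361.7)))
plan(578.1,-365.7,200,83)
"
```

```text
C {'c': array([ 578.5, -365.7]), 'size': array([ 53.3, 110.2]), 'ang': np.float32(172.9), 'h': np.float64(31.4), 'n': 630}
D {'c': array([ 435.3, -361.9]), 'size': array([ 54.8, 110.4]), 'ang': np.float32(158.8), 'h': np.float64(31.6), 'n': 655}
C {'c': array([ 578.4, -365.7]), 'size': array([ 54.4, 110. ]), 'ang': np.float32(172.7), 'h': np.float64(31.5), 'n': 638}
D {'c': array([ 435.2, -361.7]), 'size': array([ 52.9, 110.1]), 'ang': np.float32(160.5), 'h': np.float64(31.6), 'n': 665}
turn z 0.333 then cm [-58.62   6.6    2.34] now [584.  224.2 223.4] phi 102.1 tilt [-0.0017 -0.0005] F [ 0.2 -0.  -1.3] w 0.796 t 17.02
```

drive_tool(moves=[0, 0, 0, 0, 0, 0.111, 0, 0, 0, 0, 0, 0.111, 0, 0, 0, 0, 0, 0.111, -3.91, 0.44, 0, 0, 0, 0, -3.91, 0.44, 0, 0, 0, 0, -3.91, 0.44, 0, 0, 0, 0, -3.91, 0.44, 0, 0, 0, 0, -3.91, 0.44, 0, 0, 0, 0], claw=8.7)

```text
time_s: 17.68
ee_pos: [581.5, 26.1, 222.2]
ee_rot: [-2.35, -2.081, 0.005]
contact_force: [-0.3, -0.4, -0.1]
grip_width: 0.995
```

drive_tool(moves=[-3.91, 0.44, 0, 0, 0, 0, -3.91, 0.44, 0, 0, 0, 0, -3.91, 0.44, 0, 0, 0, 0, -3.91, 0.44, 0, 0, 0, 0, -3.91, 0.44, 0, 0, 0, 0, -3.91, 0.44, 0, 0, 0, 0, -3.91, 0.44, 0, 0, 0, 0, -3.91, 0.44, 0, 0, 0, 0])

```text
time_s: 18.35
ee_pos: [578.5, -288.5, 222.0]
ee_rot: [-2.35, -2.079, 0.002]
contact_force: [1.1, -0.0, 0.2]
grip_width: 0.99
```

drive_tool(moves=[-3.91, 0.44, 0, 0, 0, 0, -3.91, 0.44, 0, 0, 0, 0, 0, 0, 3, 0, 0, 0, 0, 0, 3, 0, 0, 0, 0, 0, 2, 0, 0, 0, 0, 0, 0, 0, 0, 0, 0, 0, 0, 0, 0, 0, 0, 0, 0, 0, 0, 0])

```text
time_s: 19.02
ee_pos: [579.4, -365.7, 144.5]
ee_rot: [-2.352, -2.082, 0.0]
contact_force: [0.1, 0.4, 0.2]
grip_width: 0.99
```

```bash
cat >> h.py <<'E'
def stack():
    im=grab("top"); W=world(im); sub=W[135:235,85:185].reshape(-1,3); a=np.radians(12.1); d=sub[:,:2]-[586,224.3]
    x=d@[np.cos(a),np.sin(a)]; y=d@[-np.sin(a),np.cos(a)]
    for s in(1,-1):
        k=(y*s>3)&(y*s<24)&(abs(x)<45)&(sub[:,2]>40)&(sub[:,2]<95); f=np.polyfit(x[k],sub[k,2]+abs(y[k]),1); print("side",s,"ridge",f[1].round(1),"slope",f[0].round(3),end=" ")
        k=(y*s>3)&(y*s<24)&(sub[:,2]>40)&(sub[:,2]<95)&(x<-30); k&=abs(sub[:,2]+abs(y)-f[1])<6; print("xmin",np.sort(x[k])[:5].round(1))
    save(im,"st%d.png"%int(bot.read_state()["time_s"]*10),(80,130,190,235),5)
E
python3 -c "
from h import *
stack()
plan(578.4,-365.7,24,83)"
```

```text
side 1 ridge 72.6 slope -0.003 xmin [-50.5 -48.9 -47.2 -47.2 -46.7]
side -1 ridge 72.5 slope 0.005 xmin [-52.1 -51.7 -51.1 -50.7 -50.6]
turn z 0.001 then cm [ 1.000e-02 -1.500e-01  1.214e+01] now [ 579.9 -366.   145.4] phi 83.0 tilt [ 0.0011 -0.0008] F [ 0.1 -0.7 -0.9] w 0.990 t 19.07
```

drive_tool(moves=[0, -0.12, 3, 0, 0, 0, 0, 0, 3, 0, 0, 0, 0, 0, 2.5, 0, 0, 0, 0, 0, 1.5, 0, 0, 0, 0, 0, 1, 0, 0, 0, 0, 0, 0, 0, 0, 0, 0, 0, 0, 0, 0, 0, 0, 0, 0, 0, 0, 0])

```text
time_s: 19.73
ee_pos: [579.1, -366.3, 36.1]
ee_rot: [2.351, 2.08, 0.001]
contact_force: [-0.6, 0.0, 0.1]
grip_width: 0.992
```

```bash
python3 -c "
from h import *
im=grab('side');save(im,'s5.png',(320,180,460,300),4);plan(578.4,-365.7,24,83)"
```

```text
turn z 0.000 then cm [ 0.05 -0.07  1.22] now [ 579.1 -366.3   36.2] phi 83.0 tilt [ 0.0024 -0.0016] F [0.3 0.2 1. ] w 0.987 t 19.78
```

View pics/s5.png

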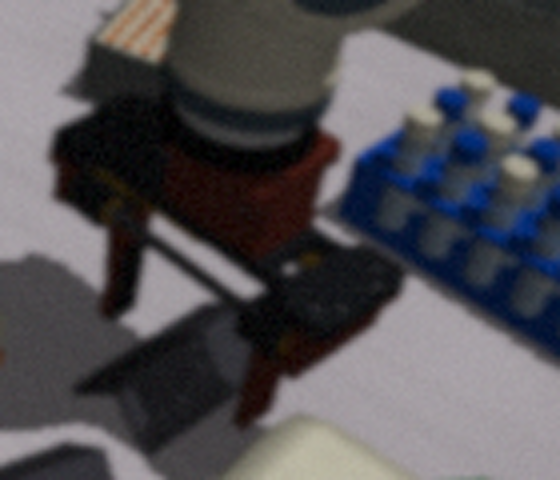

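```bash
python3 -c "
from h import *
im=grab('side');W=world(im);sub=W[180:300,320:460].reshape(-1,3)
a=np.radians(173);d=sub[:,:2]-[578.4,-365.7];u=d@[np.cos(a),np.sin(a)];q=d@[-np.sin(a),np.cos(a)]
k=(abs(q)<27)&(sub[:,2]>6)&(abs(sub[:,2]+abs(q)-31.5)<5)&(abs(u)<90)
print(k.sum(),np.sort(u[k])[[0,5,-6,-1]].round(1)); h,e=np.histogram(u[k],np.arange(-90,91,10));print(h)
"
```

```text
813 [-55.9 -48.7  55.1  87. ]
[ 0  0  0  4 14 54 69 88 80 83 82 86 88 90 73  0  0  2]
```

Side depth confirms C is centred under the jaws.

drive_tool(moves=[0, -0.07, 0.6, 0, 0, 0, 0, 0, 0.4, 0, 0, 0, 0, 0, 0.22, 0, 0, 0, 0, 0, 0, 0, 0, 0, 0, 0, 0, 0, 0, 0])

```text
time_s: 20.25
ee_pos: [577.1, -365.4, 22.4]
ee_rot: [-2.352, -2.082, 0.0]
contact_force: [-0.8, 0.1, 4.5]
grip_width: 0.991
```

drive_tool(moves=[0, 0, 0, 0, 0, 0, 0, 0, 0, 0, 0, 0, 0, 0, 0, 0, 0, 0, 0, 0, 0, 0, 0, 0, 0, 0, 0, 0, 0, 0, 0, 0, 0, 0, 0, 0], claw=4)

```text
time_s: 20.75
ee_pos: [577.6, -365.7, 22.4]
ee_rot: [2.352, 2.082, 0.0]
contact_force: [-0.1, 0.5, 4.8]
grip_width: 0.623
```

drive_tool(moves=[0, 0, -1, 0, 0, 0, 0, 0, -2, 0, 0, 0, 0, 0, -3, 0, 0, 0, 0, 0, -4, 0, 0, 0, 0, 0, -4, 0, 0, 0, 0, 0, -4, 0, 0, 0, 0, 0, -2.5, 0, 0, 0, 0, 0, 0, 0, 0, 0])

```text
time_s: 21.42
ee_pos: [579.6, -367.2, 234.3]
ee_rot: [2.345, 2.076, 0.004]
contact_force: [1.2, 0.1, -0.9]
grip_width: 0.629
```

```bash
python3 -c "
from h import *
plan(585.8,224.4,222,102.1)"
```

```text
turn z -0.333 then cm [57.71 13.    1.23] now [ 579.6 -367.2  234.3] phi 83.0 tilt [ 0.0082 -0.0056] F [ 1.2  0.1 -0.9] w 0.629 t 21.42
```

drive_tool(moves=[0, 0, 0, 0, 0, -0.111, 0, 0, 0, 0, 0, -0.111, 0, 0, 0, 0, 0, -0.111, 3.85, 0.87, 0, 0, 0, 0, 3.85, 0.87, 0, 0, 0, 0, 3.85, 0.87, 0, 0, 0, 0, 3.85, 0.87, 0, 0, 0, 0, 3.85, 0.87, 0, 0, 0, 0])

```text
time_s: 22.08
ee_pos: [578.0, -166.3, 225.6]
ee_rot: [-1.974, -2.441, 0.002]
contact_force: [1.1, 1.0, -1.1]
grip_width: 0.627
```

drive_tool(moves=[3.85, 0.87, 0, 0, 0, 0, 3.85, 0.87, 0, 0, 0, 0, 3.85, 0.87, 0, 0, 0, 0, 3.85, 0.87, 0, 0, 0, 0, 3.85, 0.87, 0, 0, 0, 0, 3.85, 0.87, 0, 0, 0, 0, 3.85, 0.87, 0, 0, 0, 0, 3.85, 0.87, 0, 0, 0, 0])

```text
time_s: 22.75
ee_pos: [581.5, 149.2, 225.8]
ee_rot: [-1.974, -2.442, 0.004]
contact_force: [0.3, 0.4, -1.8]
grip_width: 0.623
```

drive_tool(moves=[3.85, 0.87, 0, 0, 0, 0, 3.85, 0.87, 0, 0, 0, 0, 0, 0, 0, 0, 0, 0, 0, 0, 2, 0, 0, 0, 0, 0, 2, 0, 0, 0, 0, 0, 2, 0, 0, 0, 0, 0, 0, 0, 0, 0, 0, 0, 0, 0, 0, 0])

```text
time_s: 23.42
ee_pos: [582.4, 225.6, 165.4]
ee_rot: [-1.974, -2.441, 0.006]
contact_force: [1.7, 0.7, -0.3]
grip_width: 0.628
```

drive_tool(moves=[0, 0, 0, 0, 0, 0, 0, 0, 0, 0, 0, 0])

```text
time_s: 23.58
ee_pos: [584.5, 226.4, 168.3]
ee_rot: [1.975, 2.442, 0.002]
contact_force: [0.3, -0.3, -1.0]
grip_width: 0.626
```

```bash
python3 -c "
from h import *
plan(585.3,224.3,70.8,102.1)"
```

```text
turn z -0.000 then cm [-0.23  0.04  9.75] now [584.5 226.4 168.3] phi 102.1 tilt [0.0015 0.0005] F [ 0.3 -0.3 -1. ] w 0.626 t 23.58
```

drive_tool(moves=[-0.2, 0.05, 2, 0, 0, 0, 0, 0, 2, 0, 0, 0, 0, 0, 1.8, 0, 0, 0, 0, 0, 1.2, 0, 0, 0, 0, 0, 0.8, 0, 0, 0, 0, 0, 0.4, 0, 0, 0, 0, 0, 0.2, 0, 0, 0, 0, 0, 0, 0, 0, 0])

```text
time_s: 24.25
ee_pos: [585.1, 224.8, 83.6]
ee_rot: [1.975, 2.443, 0.001]
contact_force: [-0.5, -0.2, -0.7]
grip_width: 0.635
```

drive_tool(moves=[0, 0, 0.3, 0, 0, 0, 0, 0, 0.3, 0, 0, 0, 0, 0, 0.3, 0, 0, 0, 0, 0, 0, 0, 0, 0, 0, 0, 0, 0, 0, 0, 0, 0, 0, 0, 0, 0])

```text
time_s: 24.75
ee_pos: [584.7, 224.7, 74.2]
ee_rot: [1.975, 2.443, 0.0]
contact_force: [0.2, 0.6, -0.8]
grip_width: 0.624
```

drive_tool(moves=[0, 0, 0.15, 0, 0, 0, 0, 0, 0.15, 0, 0, 0, 0, 0, 0.05, 0, 0, 0, 0, 0, 0, 0, 0, 0, 0, 0, 0, 0, 0, 0])

```text
time_s: 25.17
ee_pos: [585.0, 224.5, 71.0]
ee_rot: [1.975, 2.443, 0.001]
contact_force: [0.5, -2.2, 4.0]
grip_width: 0.63
```

drive_tool(moves=[0, 0, 0, 0, 0, 0, 0, 0, 0, 0, 0, 0, 0, 0, 0, 0, 0, 0], claw=7)

```text
time_s: 25.42
ee_pos: [584.6, 224.8, 70.5]
ee_rot: [-1.975, -2.443, 0.0]
contact_force: [-0.0, 0.1, -0.6]
grip_width: 0.784
```

drive_tool(moves=[0, 0, -1, 0, 0, 0, 0, 0, -2, 0, 0, 0, 0, 0, -3, 0, 0, 0, 0, 0, -4, 0, 0, 0, 0, 0, -4, 0, 0, 0, 0, 0, -1.5, 0, 0, 0, 0, 0, 0, 0, 0, 0, 0, 0, 0, 0, 0, 0])

```text
time_s: 26.08
ee_pos: [585.0, 224.9, 227.2]
ee_rot: [1.974, 2.442, 0.004]
contact_force: [-0.4, 0.1, -1.8]
grip_width: 0.797
```

```bash
python3 -c "
from h import *
for i in range(3): runners(dict(D=(435,-361.7)))
plan(435.2,-361.7,200,70.5)
"
```

```text
D {'c': array([ 435.2, -361.7]), 'size': array([ 54.7, 110. ]), 'ang': np.float32(161.6), 'h': np.float64(31.6), 'n': 666}
D {'c': array([ 435.2, -361.8]), 'size': array([ 54.6, 110.2]), 'ang': np.float32(159.8), 'h': np.float64(31.7), 'n': 663}
D {'c': array([ 435.2, -361.7]), 'size': array([ 54.3, 110.2]), 'ang': np.float32(159.5), 'h': np.float64(31.7), 'n': 663}
turn z 0.552 then cm [-60.2    5.57   2.41] now [583.7 224.3 224.1] phi 102.1 tilt [-0.0027 -0.0009] F [-0.3 -0.3  1.1] w 0.798 t 26.23
```

```bash
python3 -c "
from h import *
im=dict(np.load('top0.npz'));W=world(im).reshape(-1,3)
k=(W[:,0]>320)&(W[:,0]<560)&(W[:,1]<-390)&(W[:,2]>60)
P=W[k];print(P[:,1].max(),P[np.argsort(-P[:,1])[:6]].round(0).tolist(),np.percentile(P[:,2],[50,99]))
k=(abs(W[:,0]-435)<110)&(abs(W[:,1]+361)<120)&(W[:,2]>35);print('tall near D',W[k].round(0)[:8].tolist())
"
```

```text
-467.55067857318096 [[355.0, -468.0, 73.0], [365.0, -468.0, 75.0], [363.0, -468.0, 145.0], [427.0, -468.0, 127.0], [356.0, -468.0, 136.0], [393.0, -468.0, 142.0]] [202.63790995 208.32133168]
tall near D [[460.0, -481.0, 158.0], [461.0, -481.0, 104.0], [460.0, -480.0, 115.0], [460.0, -480.0, 120.0], [459.0, -477.0, 135.0], [459.0, -476.0, 143.0], [458.0, -475.0, 154.0], [458.0, -476.0, 159.0]]
```

drive_tool(moves=[0, 0, 0, 0, 0, 0.1104, 0, 0, 0, 0, 0, 0.1104, 0, 0, 0, 0, 0, 0.1104, 0, 0, 0, 0, 0, 0.1104, 0, 0, 0, 0, 0, 0.1104, -3.96, 0.37, 0, 0, 0, 0, -3.96, 0.37, 0, 0, 0, 0, -3.96, 0.37, 0, 0, 0, 0], claw=8.7)

```text
time_s: 26.9
ee_pos: [553.9, 108.1, 223.7]
ee_rot: [-2.563, -1.814, 0.005]
contact_force: [0.7, -0.1, -1.3]
grip_width: 0.989
```

drive_tool(moves=[-3.96, 0.37, 0, 0, 0, 0, -3.96, 0.37, 0, 0, 0, 0, -3.96, 0.37, 0, 0, 0, 0, -3.96, 0.37, 0, 0, 0, 0, -3.96, 0.37, 0, 0, 0, 0, -3.96, 0.37, 0, 0, 0, 0, -3.96, 0.37, 0, 0, 0, 0, -3.96, 0.37, 0, 0, 0, 0])

```text
time_s: 27.57
ee_pos: [475.8, -200.9, 224.2]
ee_rot: [-2.564, -1.811, 0.002]
contact_force: [2.1, -0.2, -1.2]
grip_width: 0.991
```

drive_tool(moves=[-3.96, 0.37, 0, 0, 0, 0, -3.96, 0.37, 0, 0, 0, 0, -3.96, 0.37, 0, 0, 0, 0, -3.96, 0.37, 0, 0, 0, 0, 0, 0, 0, 0, 0, 0, 0, 0, 0, 0, 0, 0, 0, 0, 0, 0, 0, 0, 0, 0, 0, 0, 0, 0])

```text
time_s: 28.23
ee_pos: [438.3, -352.3, 224.7]
ee_rot: [-2.563, -1.813, 0.001]
contact_force: [-0.2, 0.1, -0.5]
grip_width: 0.991
```

```bash
python3 -c "
from h import *
stack()
plan(437.9,-354.2,24,70.5)
im=grab('side');W=world(im).reshape(-1,3);P=W
a=np.radians(160.3);d=P[:,:2]-[435.2,-361.7];u=d@[np.cos(a),np.sin(a)];q=d@[-np.sin(a),np.cos(a)]
k=(abs(q)<27)&(P[:,2]>6)&(abs(P[:,2]+abs(q)-31.5)<5)&(abs(u)<90)
h,e=np.histogram(u[k],np.arange(-90,91,10));print(h)
"
```

```text
side 1 ridge 79.6 slope -0.004 xmin [-51.  -49.5 -48.3 -47.9 -46.9]
side -1 ridge 79.7 slope 0.001 xmin [-53.  -52.7 -52.2 -52.1 -51.9]
turn z 0.001 then cm [-0.21  0.   20.1 ] now [ 438.6 -352.2  225. ] phi 70.6 tilt [-0.0011  0.0012] F [ 0.1  0.  -0.6] w 0.988 t 28.28
[  0   0   0  62 103 110 105 112 108 116 116 114 116 117  69   0   0   6]
```

drive_tool(moves=[-0.15, 0, 3.5, 0, 0, 0, 0, 0, 3.5, 0, 0, 0, 0, 0, 3.5, 0, 0, 0, 0, 0, 3, 0, 0, 0, 0, 0, 2.5, 0, 0, 0, 0, 0, 1.5, 0, 0, 0, 0, 0, 1, 0, 0, 0, 0, 0, 0, 0, 0, 0])

```text
time_s: 29.0
ee_pos: [437.4, -353.5, 38.9]
ee_rot: [-2.562, -1.812, 0.001]
contact_force: [-0.7, 0.3, -0.3]
grip_width: 0.993
```

drive_tool(moves=[0, 0, 0, 0, 0, 0, 0, 0, 0, 0, 0, 0, 0, 0, 0, 0, 0, 0])

```text
time_s: 29.25
ee_pos: [438.8, -355.6, 42.1]
ee_rot: [2.564, 1.812, 0.001]
contact_force: [-0.7, -0.2, -0.3]
grip_width: 0.989
```

```bash
python3 -c "
from h import *
plan(437.9,-354.2,24,70.5)
im=grab('side');save(im,'s6.png',(250,200,410,320),5)"
```

```text
turn z -0.000 then cm [ 0.1  -0.14  1.81] now [ 438.8 -355.6   42.1] phi 70.5 tilt [ 0.0019 -0.0015] F [-0.7 -0.2 -0.3] w 0.989 t 29.25
```

View pics/s6.png

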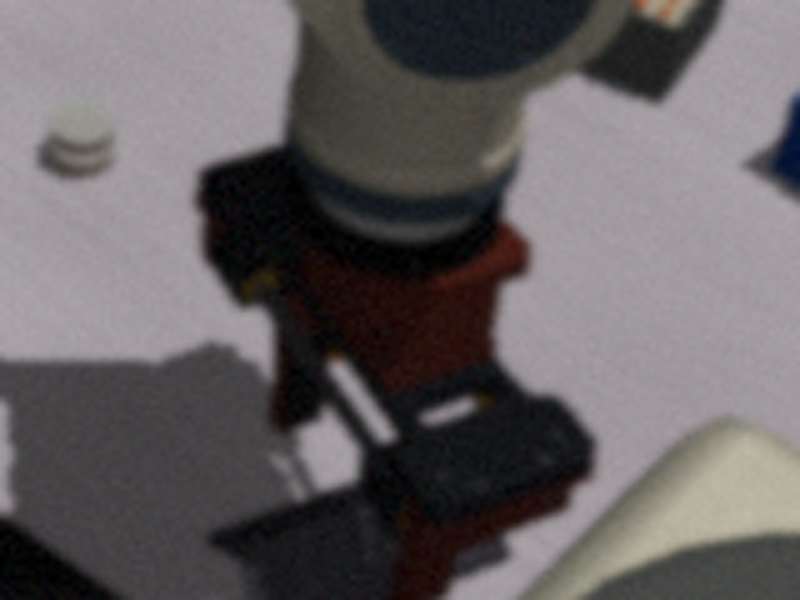

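Jaws straddle D, clear of the centrifuge at lower right. Lower 1.75 cm and grip.

drive_tool(moves=[0.05, -0.12, 0.8, 0, 0, 0, 0, 0, 0.6, 0, 0, 0, 0, 0, 0.3, 0, 0, 0, 0, 0, 0, 0, 0, 0, 0, 0, 0, 0, 0, 0])

```text
time_s: 29.72
ee_pos: [436.7, -354.1, 23.2]
ee_rot: [-2.565, -1.812, 0.0]
contact_force: [1.0, 0.4, 0.9]
grip_width: 0.995
```

drive_tool(moves=[0, 0, 0, 0, 0, 0, 0, 0, 0, 0, 0, 0, 0, 0, 0, 0, 0, 0, 0, 0, 0, 0, 0, 0, 0, 0, 0, 0, 0, 0, 0, 0, 0, 0, 0, 0], claw=4)

```text
time_s: 30.22
ee_pos: [437.1, -354.4, 23.8]
ee_rot: [2.566, 1.812, 0.0]
contact_force: [0.1, -0.8, 0.3]
grip_width: 0.624
```

drive_tool(moves=[0, 0, -1, 0, 0, 0, 0, 0, -2, 0, 0, 0, 0, 0, -3, 0, 0, 0, 0, 0, -4, 0, 0, 0, 0, 0, -4, 0, 0, 0, 0, 0, -4, 0, 0, 0, 0, 0, -2.5, 0, 0, 0, 0, 0, 0, 0, 0, 0])

```text
time_s: 30.88
ee_pos: [439.3, -356.1, 235.4]
ee_rot: [2.558, 1.807, 0.004]
contact_force: [0.0, -0.9, -0.7]
grip_width: 0.626
```

```bash
python3 -c "
from h import *
plan(585.7,224.4,222,102.1)"
```

```text
turn z -0.552 then cm [53.7  26.48  1.34] now [ 439.3 -356.1  235.4] phi 70.5 tilt [ 0.008  -0.0067] F [ 0.  -0.9 -0.7] w 0.626 t 30.88
```

drive_tool(moves=[0, 0, 0, 0, 0, -0.1104, 0, 0, 0, 0, 0, -0.1104, 0, 0, 0, 0, 0, -0.1104, 0, 0, 0, 0, 0, -0.1104, 0, 0, 0, 0, 0, -0.1104, 3.58, 1.765, 0, 0, 0, 0, 3.58, 1.765, 0, 0, 0, 0, 3.58, 1.765, 0, 0, 0, 0])

```text
time_s: 31.55
ee_pos: [465.4, -236.8, 227.8]
ee_rot: [-1.976, -2.44, 0.0]
contact_force: [1.7, -0.3, -1.7]
grip_width: 0.624
```

drive_tool(moves=[3.58, 1.765, 0, 0, 0, 0, 3.58, 1.765, 0, 0, 0, 0, 3.58, 1.765, 0, 0, 0, 0, 3.58, 1.765, 0, 0, 0, 0, 3.58, 1.765, 0, 0, 0, 0, 3.58, 1.765, 0, 0, 0, 0, 3.58, 1.765, 0, 0, 0, 0, 3.58, 1.765, 0, 0, 0, 0])

```text
time_s: 32.22
ee_pos: [543.5, 73.5, 228.0]
ee_rot: [-1.974, -2.442, 0.002]
contact_force: [1.1, -0.0, -0.2]
grip_width: 0.629
```

drive_tool(moves=[3.58, 1.765, 0, 0, 0, 0, 3.58, 1.765, 0, 0, 0, 0, 3.58, 1.765, 0, 0, 0, 0, 3.58, 1.765, 0, 0, 0, 0, 0, 0, 0, 0, 0, 0, 0, 0, 1.5, 0, 0, 0, 0, 0, 2, 0, 0, 0, 0, 0, 1.5, 0, 0, 0])

```text
time_s: 32.88
ee_pos: [582.0, 226.0, 176.8]
ee_rot: [-1.973, -2.443, 0.003]
contact_force: [-0.3, 1.3, -2.2]
grip_width: 0.625
```

drive_tool(moves=[0, 0, 0, 0, 0, 0, 0, 0, 0, 0, 0, 0, 0, 0, 0, 0, 0, 0])

```text
time_s: 33.13
ee_pos: [583.4, 226.0, 179.1]
ee_rot: [1.975, 2.443, 0.0]
contact_force: [0.2, 0.7, -0.8]
grip_width: 0.628
```

```bash
python3 -c "
from h import *
plan(585.2,224.4,79.1,102.1)"
```

```text
turn z -0.000 then cm [-0.2   0.14 10.  ] now [583.4 226.  179.1] phi 102.1 tilt [0.0001 0.    ] F [ 0.2  0.7 -0.8] w 0.628 t 33.13
```

drive_tool(moves=[-0.2, 0.14, 2, 0, 0, 0, 0, 0, 2, 0, 0, 0, 0, 0, 1.8, 0, 0, 0, 0, 0, 1.4, 0, 0, 0, 0, 0, 0.9, 0, 0, 0, 0, 0, 0.4, 0, 0, 0, 0, 0, 0.2, 0, 0, 0, 0, 0, 0, 0, 0, 0])

```text
time_s: 33.8
ee_pos: [585.4, 224.7, 92.0]
ee_rot: [1.975, 2.443, 0.001]
contact_force: [-0.6, -0.4, -0.8]
grip_width: 0.625
```

drive_tool(moves=[0, 0, 0.3, 0, 0, 0, 0, 0, 0.3, 0, 0, 0, 0, 0, 0.2, 0, 0, 0, 0, 0, 0.2, 0, 0, 0, 0, 0, 0, 0, 0, 0, 0, 0, 0, 0, 0, 0])

```text
time_s: 34.3
ee_pos: [585.0, 224.6, 81.6]
ee_rot: [-1.975, -2.443, 0.0]
contact_force: [-1.0, -0.2, -1.2]
grip_width: 0.627
```

drive_tool(moves=[0, 0, 0.15, 0, 0, 0, 0, 0, 0.1, 0, 0, 0, 0, 0, 0, 0, 0, 0, 0, 0, 0, 0, 0, 0])

```text
time_s: 34.63
ee_pos: [585.4, 224.5, 79.5]
ee_rot: [1.975, 2.443, 0.0]
contact_force: [0.8, -1.6, 1.7]
grip_width: 0.626
```

drive_tool(moves=[0, 0, 0, 0, 0, 0, 0, 0, 0, 0, 0, 0, 0, 0, 0, 0, 0, 0], claw=7)

```text
time_s: 34.88
ee_pos: [585.0, 224.7, 79.1]
ee_rot: [-1.975, -2.443, -0.0]
contact_force: [0.2, 0.5, 0.7]
grip_width: 0.787
```

drive_tool(moves=[0, 0, -1, 0, 0, 0, 0, 0, -2, 0, 0, 0, 0, 0, -3, 0, 0, 0, 0, 0, -4, 0, 0, 0, 0, 0, -4, 0, 0, 0, 0, 0, -3, 0, 0, 0, 0, 0, 0, 0, 0, 0, 0, 0, 0, 0, 0, 0])

```text
time_s: 35.55
ee_pos: [586.1, 225.1, 252.2]
ee_rot: [1.973, 2.441, 0.007]
contact_force: [-0.1, -0.3, -0.4]
grip_width: 0.796
```

```bash
python3 -c "
from h import *
# move target out of view: 150mm toward -y
plan(585,60,245,102.1)
# pad in world, open & shut
a=np.radians(12.1);X=np.array([np.cos(a),np.sin(a)]);Y=np.array([-np.sin(a),np.cos(a)])
for y in (47,92.6): print(np.array([586,224.3])-76*X+y*Y)
"
```

```text
turn z 0.000 then cm [-16.12  -3.57   0.72] now [586.1 225.1 252.2] phi 102.1 tilt [0.0048 0.0018] F [-0.1 -0.3 -0.4] w 0.796 t 35.55
[501.83640155 254.32480135]
[492.27779508 298.91171694]
```

drive_tool(moves=[-4, -0.9, 0, 0, 0, 0, -4, -0.9, 0, 0, 0, 0, -4, -0.9, 0, 0, 0, 0, -4, -0.9, 0, 0, 0, 0, -4, -0.9, 0, 0, 0, 0, 0, 0, 0, 0, 0, 0, 0, 0, 0, 0, 0, 0, 0, 0, 0, 0, 0, 0], claw=0)

```text
time_s: 36.22
ee_pos: [582.4, 19.7, 248.2]
ee_rot: [-1.975, -2.441, 0.001]
contact_force: [0.2, 0.5, -0.0]
grip_width: 0.232
```

```bash
cat >> h.py <<'E'
def loc():
    for n in("top","side"):
        im=grab(n);W=world(im).reshape(-1,3);a=np.radians(12.1);d=W[:,:2]-[586,224.3]
        x=d@[np.cos(a),np.sin(a)]; y=d@[-np.sin(a),np.cos(a)]
        k=(x<-40)&(x>-110)&(y>70)&(y<130)&(W[:,2]>60)&(W[:,2]<200); k2=(x<-40)&(x>-110)&(y>20)&(y<75)&(W[:,2]>160)&(W[:,2]<200)
        for m in(k,k2):
            if m.sum()>5: print(n,m.sum(),"pad pts x",np.percentile(x[m],[2,98]).round(1),"y",np.percentile(y[m],[2,98]).round(1),"z",np.percentile(W[m,2],[2,50,98]).round(1))
E
python3 -c "
from h import *
stack(); loc()
im=grab('side'); save(im,'s7.png',(130,80,270,200),5)
im=grab('top'); save(im,'t7.png',(60,120,200,230),4); save(im,'t7f.png',s=1.5)
a=cv2.imread('pics/s7.png');b=cv2.imread('pics/t7.png');b=cv2.resize(b,(700,550));c=np.vstack([a,b]);cv2.imwrite('pics/c7.png',cv2.resize(c,None,fx=.52,fy=.52,interpolation=cv2.INTER_AREA))
a=np.radians(12.1);p=np.array([586,224.3])-76*np.array([np.cos(a),np.sin(a)])+40*np.array([-np.sin(a),np.cos(a)]);print(p)
plan(*p,220,102.1)"
```

```text
Traceback (most recent call last):
  File "h.py", line 46, in stack
    k=(y*s>3)&(y*s<24)&(abs(x)<45)&(sub[:,2]>40)&(sub[:,2]<95); f=np.polyfit(x[k],sub[k,2]+abs(y[k]),1); print("side",s,"ridge",f[1].round(1),"slope",f[0].round(3),end=" ")
                                                                  ~~~~~~~~~~^^^^^^^^^^^^^^^^^^^^^^^^^^^
TypeError: expected non-empty vector for x
```

```bash
python3 -c "
from h import *
loc()
im=grab('side'); save(im,'s7.png',(130,80,270,200),5)
im=grab('top'); save(im,'t7f.png',s=1.5)
a=cv2.imread('pics/s7.png');b=cv2.imread('pics/t7f.png');b=cv2.resize(b,(700,525));c=np.vstack([a,b]);cv2.imwrite('pics/c7.png',cv2.resize(c,None,fx=.53,fy=.53,interpolation=cv2.INTER_AREA))
a=np.radians(12.1);p=np.array([586,224.3])-76*np.array([np.cos(a),np.sin(a)])+40*np.array([-np.sin(a),np.cos(a)]);print(p)
plan(*p,220,102.1)"
```

```text
top 83 pad pts x [-90.5 -62. ] y [50.7 65.6] z [176.9 183.8 188.5]
side 124 pad pts x [-90.8 -61.2] y [31.6 62.9] z [161.3 174.7 187.1]
[503.30373149 247.48031869]
turn z 0.002 then cm [23.82 -3.04  2.89] now [582.9  20.9 248.9] phi 102.2 tilt [-0.0004  0.0001] F [ 0.5  0.6 -0.3] w 0.017 t 36.47
```

View pics/c7.png

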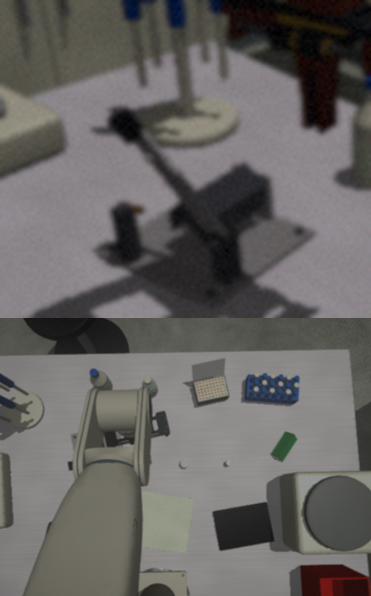

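```bash
python3 -c "
from h import *
im=grab('side');W=world(im).reshape(-1,3);a=np.radians(12.1);d=W[:,:2]-[586,224.3]
x=d@[np.cos(a),np.sin(a)]; y=d@[-np.sin(a),np.cos(a)]
k=(y<-3)&(y>-24)&(abs(x)<50)&(W[:,2]>60)&(W[:,2]<95);v=W[k,2]-y[k];g=abs(v-86.8)<6
f=np.polyfit(x[k][g],v[g],1);print(g.sum(),f)
k=(y<-3)&(y>-26)&(abs(x)<80)&(abs(W[:,2]-y-f[1])<5);print(np.sort(x[k])[[0,2,4,-5,-3,-1]].round(1))
# -y lip side face, ends per level
for i in range(4):
  z0=34+7.1*i; k=(y<-22)&(y>-34)&(W[:,2]>z0)&(W[:,2]<z0+7)&(x>-75)&(x<75)
  print(i,k.sum(),np.percentile(x[k],[2,98]).round(1),np.median(y[k]).round(1))
"
```

```text
190 [2.38380831e-04 8.67152868e+01]
[-55.9 -31.9 -29.1  63.9  65.2  67.5]
0 34 [-54.   63.9] -26.4
1 41 [-54.8  63.4] -26.7
2 37 [-31.1  62.8] -26.8
3 42 [-27.   63.4] -26.5
```

drive_tool(moves=[3.97, -0.507, 0, 0, 0, 0, 3.97, -0.507, 0, 0, 0, 0, 3.97, -0.507, 0, 0, 0, 0, 3.97, -0.507, 0, 0, 0, 0, 3.97, -0.507, 0, 0, 0, 0, 3.97, -0.507, 0, 0, 0, 0, 0, 0, 2, 0, 0, 0, 0, 0, 0, 0, 0, 0])

```text
time_s: 37.18
ee_pos: [500.9, 248.2, 227.0]
ee_rot: [-1.968, -2.447, 0.005]
contact_force: [-0.7, -0.7, 0.7]
grip_width: 0.007
```

drive_tool(moves=[0, 0, 0, 0, 0, 0, 0, 0, 0, 0, 0, 0, 0, 0, 0, 0, 0, 0])

```text
time_s: 37.43
ee_pos: [504.0, 245.5, 229.9]
ee_rot: [1.976, 2.442, 0.001]
contact_force: [-0.3, 0.2, -1.0]
grip_width: 0.003
```

```bash
python3 -c "
from h import *
plan(503.3,247.5,203,102.1)
# waypoints local y,z of tips along arc, tool x=+holder y, tool z down
prev=None
for t in np.linspace(44.25,4.25,11):
    r=np.radians(t); y=-69+162*np.cos(r)-7*(t-4.25)/40; z=62+162*np.sin(r); 
    if prev: print(round((y-prev[0])/10,2),round((prev[1]-z)/10,2),'| y %.1f tipz %.1f'%(y,z))
    else: print('start',y,z)
    prev=(y,z)
"
```

```text
turn z -0.001 then cm [ 0.21 -0.03  2.69] now [504.  245.5 229.9] phi 102.0 tilt [0.0007 0.0002] F [-0.3  0.2 -1. ] w 0.003 t 37.43
start 40.040914834793995 175.0420544943522
0.83 0.84 | y 48.3 tipz 166.7
0.77 0.89 | y 56.0 tipz 157.8
0.71 0.93 | y 63.1 tipz 148.4
0.64 0.98 | y 69.5 tipz 138.7
0.57 1.01 | y 75.2 tipz 128.5
0.5 1.05 | y 80.2 tipz 118.1
0.42 1.07 | y 84.4 tipz 107.3
0.35 1.1 | y 87.9 tipz 96.4
0.27 1.11 | y 90.6 tipz 85.2
0.19 1.12 | y 92.6 tipz 74.0
```

drive_tool(moves=[0.21, 0, 1.5, 0, 0, 0, 0, 0, 1, 0, 0, 0, 0, 0, 0.3, 0, 0, 0, 0.42, 0, 0.42, 0, 0, 0, 0.42, 0, 0.42, 0, 0, 0, 0.39, 0, 0.45, 0, 0, 0, 0.38, 0, 0.45, 0, 0, 0, 0, 0, 0, 0, 0, 0])

```text
time_s: 38.1
ee_pos: [499.2, 264.7, 183.1]
ee_rot: [-1.974, -2.444, 0.001]
contact_force: [0.5, -0.3, 1.1]
grip_width: 0.005
```

```bash
python3 -c "
from h import *
loc();plan(503.3,247.5,203,102.1)
im=grab('side'); save(im,'s8.png',(130,80,270,200),4)"
```

```text
side 10 pad pts x [-90.9 -82.4] y [73.5 78.8] z [161.2 166.6 170.3]
side 129 pad pts x [-90.3 -66.2] y [46.7 73.6] z [160.6 179.1 198.7]
turn z 0.001 then cm [-1.72  0.03 -1.93] now [499.4 264.2 183.7] phi 102.1 tilt [-0.0003 -0.0002] F [-0.3 -0.6  0.4] w 0.005 t 38.2
```

View pics/s8.png

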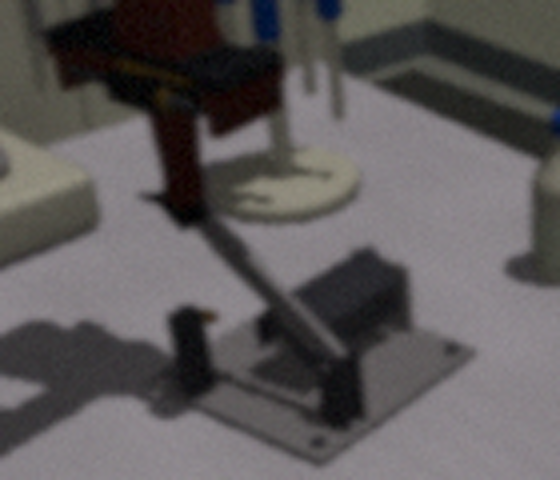

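The closed tips are on the pad and it is already moving down. Continue along the arc.

drive_tool(moves=[0.3, 0, 0.6, 0, 0, 0, 0.33, 0, 0.6, 0, 0, 0, 0.32, 0, 0.5, 0, 0, 0, 0.32, 0, 0.5, 0, 0, 0, 0.28, 0, 0.5, 0, 0, 0, 0.28, 0, 0.5, 0, 0, 0, 0.25, 0, 0.55, 0, 0, 0, 0.25, 0, 0.55, 0, 0, 0])

```text
time_s: 38.92
ee_pos: [494.4, 286.8, 140.1]
ee_rot: [-1.975, -2.443, 0.001]
contact_force: [0.2, -1.1, 1.2]
grip_width: 0.003
```

drive_tool(moves=[0.21, 0, 0.53, 0, 0, 0, 0.21, 0, 0.53, 0, 0, 0, 0.17, 0, 0.55, 0, 0, 0, 0.17, 0, 0.55, 0, 0, 0, 0.1, 0, 0.55, 0, 0, 0, 0.05, 0, 0.4, 0, 0, 0, 0, 0, 0, 0, 0, 0, 0, 0, 0, 0, 0, 0])

```text
time_s: 39.58
ee_pos: [492.7, 295.9, 109.4]
ee_rot: [-1.975, -2.443, -0.0]
contact_force: [0.9, 0.8, 2.1]
grip_width: 0.004
```

```bash
python3 -c "
from h import *
loc();plan(492.3,298.9,96,102.1)"
```

```text
top 90 pad pts x [-109.6  -62. ] y [ 70.9 105.3] z [ 83.  190.1 194. ]
top 87 pad pts x [-109.6  -44.1] y [39.  73.6] z [176.6 186.2 195.6]
side 369 pad pts x [-109.4  -65. ] y [ 72.  114.7] z [ 74.  133.8 196.6]
side 102 pad pts x [-109.2  -75.8] y [25.8 73.2] z [166.4 184.6 196.6]
turn z -0.000 then cm [0.3  0.02 1.36] now [492.7 295.9 109.6] phi 102.1 tilt [0.     0.0003] F [-0.4  0.4  0. ] w 0.008 t 39.68
```

drive_tool(moves=[0.15, 0, 0.3, 0, 0, 0, 0.1, 0, 0.3, 0, 0, 0, 0, 0, 0.2, 0, 0, 0, 0, 0, 0.2, 0, 0, 0, 0, 0, 0.1, 0, 0, 0, 0, 0, 0, 0, 0, 0])

```text
time_s: 40.18
ee_pos: [492.0, 298.1, 98.3]
ee_rot: [-1.975, -2.443, 0.0]
contact_force: [0.7, -0.2, -0.6]
grip_width: 0.003
```

drive_tool(moves=[0, 0, 0.1, 0, 0, 0, 0, 0, 0.1, 0, 0, 0, 0, 0, 0.1, 0, 0, 0, 0, 0, 0, 0, 0, 0])

```text
time_s: 40.52
ee_pos: [492.0, 298.3, 96.2]
ee_rot: [-1.975, -2.443, 0.0]
contact_force: [-3.2, 0.1, 7.1]
grip_width: 0.0
```

drive_tool(moves=[0, 0, 0.07, 0, 0, 0, 0, 0, 0, 0, 0, 0])

```text
time_s: 40.68
ee_pos: [492.1, 298.3, 96.1]
ee_rot: [-1.975, -2.443, -0.0]
contact_force: [-4.0, -0.9, 14.3]
grip_width: 0.006
```

drive_tool(moves=[0, 0, 0.07, 0, 0, 0, 0, 0, 0, 0, 0, 0])

```text
time_s: 40.85
ee_pos: [492.2, 298.3, 96.0]
ee_rot: [-1.975, -2.443, -0.0]
contact_force: [-6.2, -2.5, 19.1]
grip_width: 0.005
```

```bash
python3 -c "
from h import *
plan(492.3,298.9,96,102.1)
im=grab('side');save(im,'s9.png',(130,80,270,200),5)"
```

```text
turn z 0.000 then cm [0.05 0.03 0.  ] now [492.2 298.3  96. ] phi 102.1 tilt [0.0001 0.0003] F [-6.2 -2.5 19.1] w 0.005 t 40.85
```

Force is now 19 N at tip height 74 mm, the shut height, well past the 9 N detent. Lift and check.

drive_tool(moves=[0, 0, -0.3, 0, 0, 0, 0, 0, -1, 0, 0, 0, 0, 0, -2, 0, 0, 0, 0, 0, -3, 0, 0, 0, 0, 0, -4, 0, 0, 0, 0, 0, -4, 0, 0, 0, 0, 0, -4, 0, 0, 0, 0, 0, 0, 0, 0, 0])

```text
time_s: 41.57
ee_pos: [495.6, 300.1, 285.9]
ee_rot: [1.972, 2.439, 0.02]
contact_force: [1.0, 0.1, 0.3]
grip_width: 0.004
```

drive_tool(moves=[4, -1, 0, 0, 0, 0, 4, -1, 0, 0, 0, 0, 4, -1, 0, 0, 0, 0, 4, -1, 0, 0, 0, 0, 4, -1, 0, 0, 0, 0, 4, -1, 0, 0, 0, 0, 4, -1, 0, 0, 0, 0, 0, 0, 0, 0, 0, 0])

```text
time_s: 42.23
ee_pos: [361.5, 562.8, 277.2]
ee_rot: [-1.968, -2.446, -0.003]
contact_force: [-1.5, -0.8, -0.6]
grip_width: 0.004
```

```bash
python3 -c "
from h import *
loc(); 
try: stack()
except Exception as e: print(e)
im=grab('side'); save(im,'s10.png',(130,80,270,200),5)
im=grab('top'); save(im,'t10.png',s=1.5)
a=cv2.imread('pics/s10.png');b=cv2.imread('pics/t10.png');b=cv2.resize(b,(800,600));c=np.hstack([cv2.resize(a,(700,600)),b]);cv2.imwrite('pics/c10.png',cv2.resize(c,None,fx=.53,fy=.53,interpolation=cv2.INTER_AREA))
W=world(grab('side')).reshape(-1,3);a=np.radians(12.1);d=W[:,:2]-[586,224.3]
x=d@[np.cos(a),np.sin(a)]; y=d@[-np.sin(a),np.cos(a)]
for s in(1,-1):
  k=(y*s>3)&(y*s<24)&(abs(x)<50)&(W[:,2]>60)&(W[:,2]<95);v=W[k,2]+abs(y[k]);g=abs(v-86.8)<6
  if g.sum()>10: print(s,g.sum(),np.polyfit(x[k][g],v[g],1).round(4))
print(bot.read_state()['contact_force'])
"
```

```text
top 168 pad pts x [-90.5 -61.8] y [ 73.4 110.6] z [69.7 74.4 77.8]
side 77 pad pts x [-91.4 -62.3] y [ 73.1 111. ] z [64.7 75.2 78.1]
side 1 ridge 86.7 slope 0.003 xmin [-68.9 -68.9 -68.2 -67.3 -67.1]
side -1 ridge 86.8 slope 0.007 xmin [-69.3 -69.2 -68.8 -68.4 -68. ]
-1 223 [-2.00000e-03  8.63127e+01]
[-0.13888075 -0.65191266 -0.27255513]
```

View pics/c10.png

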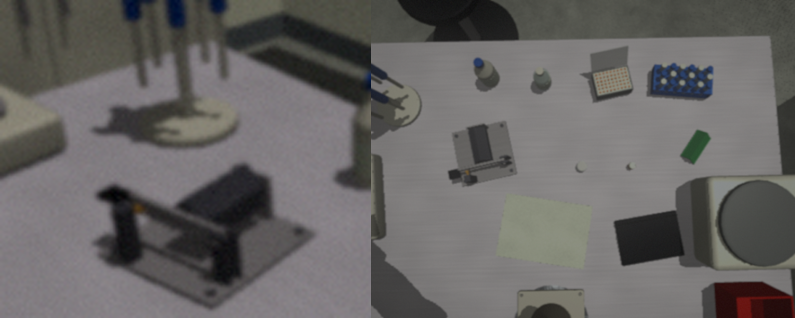

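```bash
python3 -c "
from workcell import bot
print(bot.sign_off())"
```

```text
the job is handed in; nothing more can be done
None
```

The job is handed in. All four dark runners in the scene are nested on the saddle, and the gate is shut and holding by itself. The run took about 42 s of the 210 s allowed.

- **Stack:** the ridge heights measured 65.6, 72.6, 79.6 and 86.8 mm as the runners went on. That matches the expected 7.1 mm steps, and the top ridge is level. I put each runner down within about 1 mm lengthwise, going by the arm's readings. The cameras could not confirm the end alignment of the lower runners directly.
- **Gate:** I pressed the pad to 19 N at its shut height of 74 mm. After the arm moved away, the pad stayed at 74.4 mm.
- **Surroundings:** the dishes still stand and the green look-alike was left alone. I saw no runner get knocked aside.
- **Failed or odd checks:** one top-view stack check failed because the arm was in the way. I repeated it from the side, and again from the top once the arm was clear, and both agreed. The fingertips pressed the table lightly (about 5 N) while gripping the third runner.

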